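Hang the test panel carrier on the free-swinging snap hook

TASK

Take the panel carrier with the yellow tab, keep it upright, and use its cross bar to push the free-swinging snap hook on the drying stand gently back until it rests steady against its stop with the orange gate still shut. From there press the bar on through the gate, lower it into the hook until the gate has snapped shut behind it, let go and leave it hanging quietly; do not grip the hook or disturb the spare carrier and the small cans.

Things in the scene. Friction and masses are not known exactly. Their poses are not given: they have to be found in the camera images.
- stand: Grey fixed drying stand. Origin on the table right below the resting hook's saddle; x points from the hook's mouth to its back, z up. Base plate 150 x 150 x 14 mm centred at x = 170, y = 130 mm, with a post 22 mm thick. Arm 353 to 369 mm high: from the post along y to y = 0, then 36 mm wide forward to x = 45. Carriage under the arm, x = 21 to 55, 303 to 352 mm high.
- carriage (a joint): How far (m) the brass carriage with the hook's pivot has been pushed back (stand's +x) under the arm against its spring, 0 at rest, at most 0.025. It gives way above about 2 N, 0.7 N per mm.
- hook (a joint): Swing (rad) of the 140 g counterweighted steel snap hook about an axis along the stand's y through the pivot, which lies at x = 30 mm, 115 mm above the saddle. 0 hanging at rest; positive with the lower end pushed back to the stand's +x, where it meets a stop at 0.16; forward to -0.4. Nearly frictionless: any push swings it away.
- saddle (a point): Where the centre of a hung cross bar lies on the hook: stand's x = 0, 200 mm above the table at rest. The hook is bent from 8 mm round wire in the stand's x-z plane: bottom of the wire 11 mm below this point, front leg (tip) at x = -13 mm with its top 7 mm above, rear leg at x = +17 mm up to 46 mm above; from there a nose runs forward to x = -13 mm, the shank goes up and back to the pivot.
- gate (a joint): Orange spring gate (rad): a 5 mm pin at x = -13 mm closing the mouth, hinged at the nose 46 mm above the saddle, its lower end 10 mm above the saddle, over the tip. 0 shut, opens inwards (to +x), at most 0.95. A bar pressed on its lower end needs about 3 to 6 N; with the bar pressed in to open it 0.4 and more, then lowered to some 9 mm above the saddle, it snaps shut over the bar.
- carrier: Panel carrier to hang: 240 g, upright on a black drip tray 56 x 104 x 10 mm; origin under the tray's centre, z up. White panel with black checker, 5 x 94 x 78 mm, in the y-z plane, topped at 85 mm. Above it a bail of 6 mm wire: uprights at y = +/-20 mm up to the cross bar; from its ends two level wires run to a second bar at x = -67 mm, then the yellow tab.
- carrier_bar (a point): Middle of the 6 mm cross bar (along the carrier's y, 40 mm long), at x = 0, 150 mm above the underside. This bar goes on the saddle, entering the hook's mouth from the front with the carrier's x along the stand's x; the hook's lower bend passes between the uprights.
- carrier_tab (a point): Centre of the yellow tab, 85 mm in front (-x) of the cross bar and 154 mm above the underside: 34 mm along x, 10 mm thick along y, 34 mm high.
- spare: Another carrier, same build, with a blue panel and a grey tab; not to be used. Origin under its tray.
- can_brown: Small paint can, 76 mm across, 100 mm tall; origin under it.
- can_amber: Amber paint can, 76 mm across, 100 mm tall; origin under it.
Things that resemble listed ones, but are neither listed nor needed, are in the scene too. What is shaped like the carrier but purple is not meant.

How it is judged:
By the outcome, as a careful person would: the job done as asked, in the order asked, and still so for the second after the job is handed in, with the robot touching nothing.
It also fails if it takes over 67 s, if anything falls off the work surface, if the arm or the gripper's body presses on something with over 40 N, if the wrist force passes 120 N, or if a joint passes its speed limit or range.

ROBOT

A 6-joint arm with a two-finger parallel gripper is mounted at the origin on the work surface. World frame = base frame: x ahead of the robot, y to its left, z up, the work surface at z = 0. Lengths are in mm, angles in rad, forces in N, time in s.
With the tool pointing down it reaches from about 275 to 850 mm from the base axis. Payload 19 kg.
Tool frame: the origin (TCP) lies midway between the tips of the shut fingers; the grasp point (between the pads) lies 19 mm behind it (arm.grip_point_offset is the distance from the TCP to the grasp point, in mm); x points along the fingers, y is the direction in which the jaws open and shut, and the axes are right-handed (so a half turn about x gives the same grasp; the last joint's range is limited). The gripper opens to 85 mm and grips with 20 to 120 N. Pads are 22 mm wide; open, the fingers measure 114 mm over their backs; the gripper's body (76 mm by 85 mm) begins 54 mm behind the grasp point. The pads swing forward as they close: fully open they stand 13 mm farther back than shut.
Start: joints at [-1.409, 0.15, 1.437, -0, 1.554, -0.134], TCP at [167.59, -550.004, 231.267] pointing down, gripper open.
Joint ranges: [-2.8, 2.8], [-0.68, 2.1], [0.12, 2.68], [-1.39, 4.53], [0.16, 2.79], [-2.81, 2.81]. Speed limits (rad/s): [1.89, 1.89, 2.22, 3.01, 3.01, 3.01].

INTERFACE

Orientations are given as a rotation vector (axis times angle).
In Python, from rig import arm, grab_frame, camera_model, job_done gives the robot as it stands.
- The arm moves only by the tool apply_moves, never from a script. Its argument "series" is a list of rows, each an object of numbers: "rx", "ry", "rz": the turn, a rotation vector about the tool's x, y, z in rad; "tx", "ty", "tz": the shift along the tool's x, y, z in m; "hand": the closure, from -1 (fully open) to 1 (shut). A call has exactly 10 rows; each row shifts and turns the commanded pose from where the row before left it, along the tool's axes as they then stand; what a row does not reach is not made up. A row lasts 1/12 s, in which the tool goes at most 41.7 mm and 7.16 degrees, less where a joint would pass 70% of its speed; a pose out of reach is approached as far as the arm can. A call with a gripper value outside its range is refused whole. The fingers move at their own pace and stop on an object; the grip force is fixed at half the most. Time passes only in rows, so rows that do not move let the fingers close, or fill a call up. It gives the time, the measured TCP pose, the force and the opening at its end, in the units of the state.
- arm.state(): the state, without advancing time (a new reading comes with each control period).
- grab_frame(name): name is "scene" or "top" or "wrist"; returns the picture (384x512x3 uint8, blue, green, red); there is no depth.
- camera_model(name): a dict with "K" (3x3 intrinsics, pixels), "dist" ([k1, k2, p1, p2, k3] as OpenCV has them; the pictures are not rectified), "eye" and "rotation" of the camera in the world. Camera axes: x right, y up, looking along -z (the intrinsics and any distortion apply to the point x, -y, -z); pixel columns grow to the right and rows downward; lengths in mm; the calibration is good to about 2 mm. A picture is of the moment at which its call begins: read the wrist's pose just before it. camera_model takes no time and is no camera call; for the wrist camera it gives the pose at the moment of the call.
- job_done(): hands the job in, once; it reports no verdict.
The state is a dict: "clock": time; "joint_positions": joint angles; "qd": joint speeds; "tau": joint torques, N m; "tool_pos": TCP position; "ee_rot": TCP orientation; "contact_force": force on the tool from outside, world axes, zero at the start; "wrist_torque": the same for the moment, N m; "grip_width": finger opening in mm.
Only numpy, scipy, OpenCV 4.12 (cv2) and the standard library are available. Lean on these libraries where they do the work, as an engineer would, in place of code of your own. Each camera call takes 0.05 s, during which the arm holds its last target. There are 200 camera calls.

## Working session

There is one attempt and no reset: what is moved stays moved. The work goes in short steps, Python scripts to look and compute and a tool call to move; the robot and the scene stay as the last step left them, time stands still between calls to the robot, and variables do not carry over. Pictures are saved under pics/ and viewed, on a budget of 10 in all, crops included, one or two more only if the job needs it, and the job is handed in when it is done.

Besides the shell and the picture viewer there is one more tool, called as name([rows], argument=value, ...), one row to a line, values as JSON. apply_moves: Moves the arm, as the interface text tells. Its arguments: {"type":"object","properties":{"series":{"type":"array","items":{"type":"object","properties":{"rx":{"type":"number"},"ry":{"type":"number"},"rz":{"type":"number"},"tx":{"type":"number"},"ty":{"type":"number"},"tz":{"type":"number"},"hand":{"type":"number"}}}}},"required":["series"]}

```bash
ls; mkdir -p pics
python3 - <<'E'
from rig import arm, grab_frame, camera_model
import cv2, numpy as np
print(arm.state()); print(arm.grip_point_offset)
a=grab_frame("scene");b=grab_frame("top")
cv2.imwrite("pics/s0.png",a);cv2.imwrite("pics/t0.png",b)
for n in("scene","top","wrist"):print(n,camera_model(n))
E
```

```text
pics
{'clock': 0.0, 'joint_positions': array([-1.40896712e+00,  1.50985513e-01,  1.43803158e+00,  2.85544163e-05,
        1.55379245e+00, -1.34010287e-01]), 'qd': array([ 1.69066528e-03, -2.70207354e-04,  6.15706682e-04,  1.85762741e-04,
       -3.61453372e-04,  9.42770272e-05]), 'tau': array([-6.17352816e-04, -7.13057041e+01, -5.70862162e+01, -1.64900234e-04,
        8.96472222e-03, -5.26157942e-05]), 'tool_pos': array([ 167.58173105, -549.78188798,  230.6754619 ]), 'ee_rot': array([ 2.06290337,  0.30865631, -2.06287913]), 'contact_force': array([-0.22860803, -0.24504546, -0.1494162 ]), 'wrist_torque': array([-0.05089648, -0.0647708 ,  0.00899622]), 'grip_width': 85.40418643988528}
18.700000000000003
scene {'K': array([[359.18361907,   0.        , 253.91302108],
       [  0.        , 359.18361907, 187.30976372],
       [  0.        ,   0.        ,   1.        ]]), 'dist': array([-0.04038332,  0.        ,  0.        ,  0.        ,  0.        ]), 'eye': array([1452.21508687,  -41.27972967,  916.58224405]), 'rotation': array([0.7271547 , 0.66091298, 1.35444766])}
top {'K': array([[445.83304258,   0.        , 255.97492468],
       [  0.        , 445.83304258, 196.55242001],
       [  0.        ,   0.        ,   1.        ]]), 'dist': array([-0.08658861,  0.        ,  0.        ,  0.        ,  0.        ]), 'eye': array([ 429.81095523,   35.76022442, 1610.71098794]), 'rotation': array([ 0.06923964, -0.06045927, -1.55968011])}
wrist {'K': array([[280.02792163,   0.        , 257.07322735],
       [  0.        , 280.02792163, 194.27550534],
       [  0.        ,   0.        ,   1.        ]]), 'dist': array([0.01936721, 0.        , 0.        , 0.        , 0.        ]), 'eye': array([ 232.54981953, -530.27755468,  373.95391203]), 'rotation': array([-0.23217937,  0.17312763, -1.26586909])}
```

Run:
```python
import cv2,numpy as np
a=cv2.imread("pics/s0.png");b=cv2.imread("pics/t0.png")
for n,i in(("s0",a),("t0",b)):cv2.imwrite(f"pics/{n}b.png",cv2.resize(i,(800,600),interpolation=cv2.INTER_CUBIC))
```

```text
(no output)
```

View pics/s0b.png

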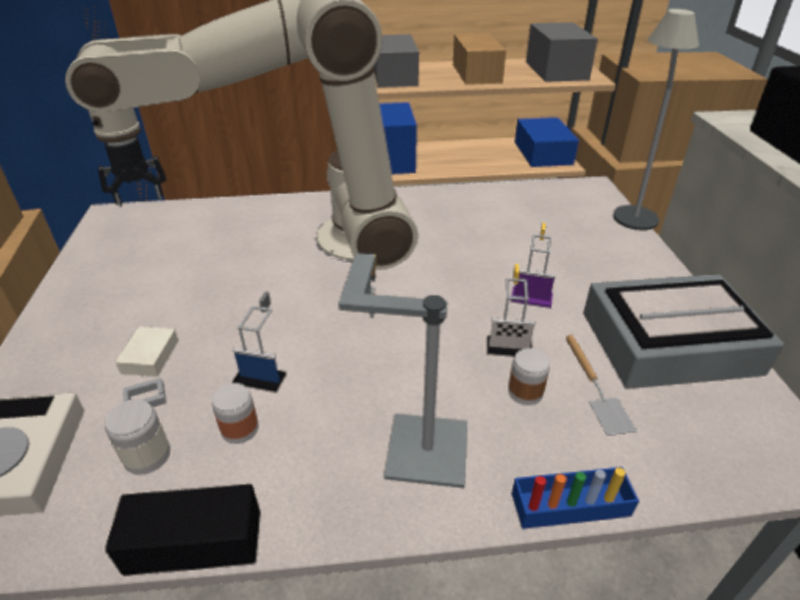

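View pics/t0b.png

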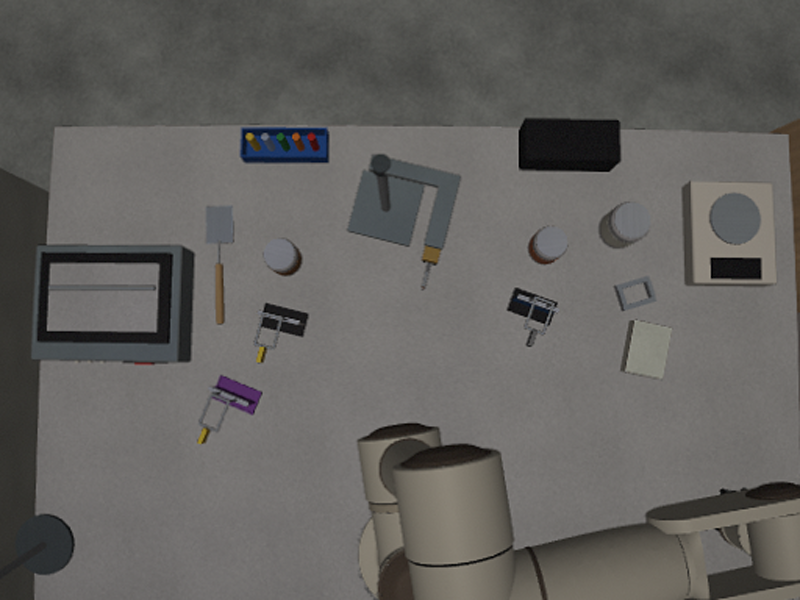

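The scene picture shows these candidates:
- White checker panel with yellow tab, scene (516,272) / top (262,353): this one fits the description.
- Purple carrier with yellow tab, top (203,436): not meant.
- Blue spare with grey tab, top (530,338): not to be used.

The hook and stand are at top (428,270). Next is one composite of close crops.

Run:
```python
import cv2,numpy as np
a=cv2.imread("pics/s0.png");b=cv2.imread("pics/t0.png")
def crop(i,x,y,w,h,s):
    return cv2.resize(i[y:y+h,x:x+w],None,fx=s,fy=s,interpolation=cv2.INTER_CUBIC)
# each 400x300
c1=crop(b,155,185,50,50,8)[:300,:400] ; c1=crop(b,155,190,50,37,8)
c1=crop(b,155,188,50,50,6)
c2=crop(a,305,160,50,75,4)
out=np.zeros((600,800,3),np.uint8)
def put(x,y,im): 
    h=min(im.shape[0],600-y);w=min(im.shape[1],800-x);out[y:y+h,x:x+w]=im[:h,:w]
put(0,0,crop(b,155,188,50,50,6))      # carrier top
put(300,0,crop(b,220,95,83,100,3)) # stand top: 249x300
put(550,0,crop(a,308,165,40,65,4.6))     # carrier scene 184x300
put(0,300,crop(a,210,155,80,50,6)) # hook scene 480x300
put(480,300,crop(a,240,185,64,60,5)) #post/base
cv2.imwrite("pics/c1.png",out)
```

```text
(no output)
```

View pics/c1.png

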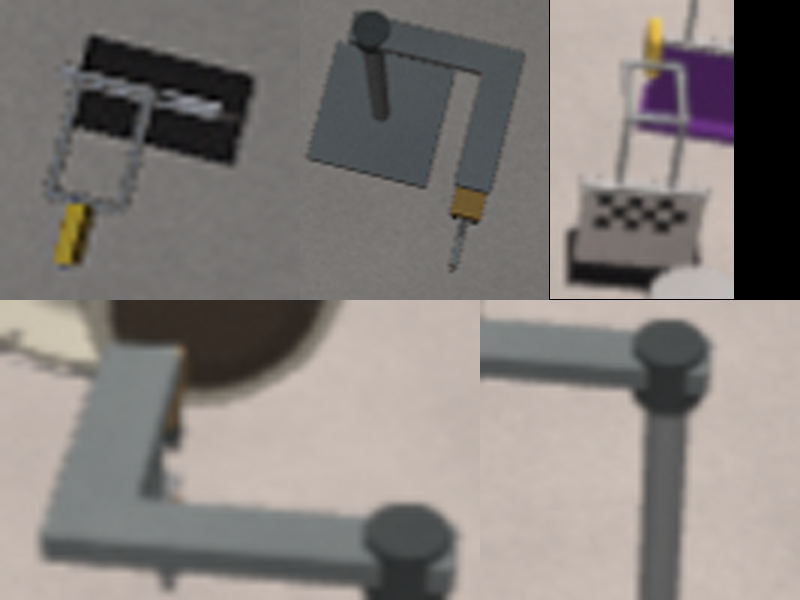

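```bash
cat > util.py <<'E'
import numpy as np, cv2
from scipy.spatial.transform import Rotation as R
from scipy.optimize import least_squares
def proj(m,P):
    P=np.atleast_2d(P); c=(P-m["eye"])@R.from_rotvec(m["rotation"]).as_matrix()
    c=c*[1,-1,-1]
    return cv2.projectPoints(c,np.zeros(3),np.zeros(3),m["K"],np.array(m["dist"]))[0][:,0]
def place(p,L):
    L=np.atleast_2d(L).astype(float); c,s=np.cos(p[2]),np.sin(p[2])
    return np.c_[p[0]+c*L[:,0]-s*L[:,1],p[1]+s*L[:,0]+c*L[:,1],L[:,2]]
def fit(obs,p0):  # obs: list of (model, local point, pixel)
    f=lambda p:np.concatenate([proj(m,place(p,l))[0]-u for m,l,u in obs])
    r=least_squares(f,p0,loss="soft_l1"); return r.x,f(r.x).reshape(-1,2)
E
python3 - <<'E'
from util import *
from rig import camera_model
T,S=camera_model("top"),camera_model("scene")
def px(u,v,s,ox,oy,lx=0,ly=0): return np.array([(u-lx+.5)/s-.5+ox,(v-ly+.5)/s-.5+oy])
ct=lambda u,v:px(u,v,6,155,188)
cs=lambda u,v:px(u,v,4.6,308,165,550)
st=lambda u,v:px(u,v,3,220,95,300)
ss=lambda u,v:px(u,v,6,210,155,0,300)
C=[(T,(28,52,10),ct(92,36)),(T,(28,-52,10),ct(254,77)),(T,(-28,-52,10),ct(236,166)),
(T,(0,20,150),ct(68,72)),(T,(0,-20,150),ct(152,93)),(T,(-67,20,150),ct(50,190)),(T,(-67,-20,150),ct(128,208)),
(T,(-85,0,171),ct(74,235)),
(S,(0,-20,150),cs(629,116)),(S,(0,20,150),cs(687,120)),(S,(-67,-20,150),cs(623,64)),(S,(-67,20,150),cs(683,69)),(S,(-85,0,171),cs(655,18))]
p,r=fit(C,[560,200,-.2]);print("carrier",p.round(3));print(r.round(1).tolist())
H=[(T,(245,205,14),st(338,42)),(T,(95,205,14),st(307,158)),(T,(95,55,14),st(426,187)),
(T,(45,18,369),st(459,186)),(T,(45,-18,369),st(488,193)),
(S,(45,-18,369),ss(115,345)),(S,(45,18,369),ss(183,347)),(T,(-17,0,246),st(454,270))]
p,r=fit(H,[600,0,-.2]);print("stand",p.round(3));print(r.round(1).tolist())
E
```

```text
carrier [532.266 315.148 -63.055]
[[-0.7, -0.3], [0.0, -0.5], [-0.7, -0.2], [2.1, 0.4], [-0.2, -0.3], [0.1, 0.5], [-1.2, 0.3], [-0.7, -0.4], [-0.2, 0.0], [-0.9, -0.0], [0.4, -0.4], [-1.3, -0.7], [-0.4, 2.3]]
stand [ 5.99353e+02 -4.08600e+00 -2.41000e-01]
[[-0.3, -0.4], [-0.4, -0.1], [-0.1, 0.4], [-1.9, -0.5], [0.9, 0.3], [-2.2, -1.3], [-0.5, -0.7], [-0.6, -0.9]]
```

```bash
cat >> util.py <<'E'
def down(yaw):  # tool x down, tool y along horizontal direction yaw+90deg
    c,s=np.cos(yaw),np.sin(yaw); x=np.array([0,0,-1.]); y=np.array([-s,c,0.]); return np.c_[x,y,np.cross(x,y)]
def plan(st,pos,Rt):
    R0=R.from_rotvec(st["ee_rot"]).as_matrix()
    rv=R.from_matrix(R0.T@Rt).as_rotvec(); d=np.array(pos)-st["tool_pos"]
    print("turn",rv.round(4),"shift in new tool frame",(Rt.T@d).round(1),"in old",(R0.T@d).round(1))
E
python3 - <<'E'
from util import *
from rig import arm,camera_model
s=arm.state(); print(R.from_rotvec(s["ee_rot"]).as_matrix().round(3))
C=[532.3,315.1,-.223]; t=place(C,(-88,0,154))[0]; print("tab",t)
for k in(0,np.pi): plan(s,t+[0,0,110],down(C[2]+k))
m=camera_model("wrist"); R0=R.from_rotvec(s["ee_rot"]).as_matrix()
print("cam in tool",R0.T@(m["eye"]-s["tool_pos"]), (R0.T@R.from_rotvec(m["rotation"]).as_matrix()).round(3))
E
```

```text
[[-0.     0.292 -0.957]
 [ 0.001 -0.957 -0.292]
 [-1.    -0.001 -0.   ]]
tab [446.47902345 334.56175695 154.        ]
turn [-2.6228e+00 -1.3000e-03  2.0000e-04] shift in new tool frame [-33.2 924.2  76.4] in old [ -32.4 -764.7 -524.6]
turn [5.188e-01 1.000e-04 1.000e-03] shift in new tool frame [ -33.2 -924.2  -76.4] in old [ -32.4 -764.7 -524.6]
cam in tool [-1.43167909e+02  9.48893149e-02 -6.78903673e+01] [[-0.     0.267 -0.964]
 [ 1.    -0.001 -0.   ]
 [-0.001 -0.964 -0.267]]
```

```bash
cat >> util.py <<'E'
def rows(st,P,RR):  # via poses -> rounded rows, simulating the rounding
    p=st["tool_pos"].copy(); M=R.from_rotvec(st["ee_rot"]).as_matrix()
    for q,Q in zip(P,RR):
        rv=R.from_matrix(M.T@Q).as_rotvec().round(3); t=(M.T@(q-p)).round(0)
        print(dict(tx=t[0]/1000,ty=t[1]/1000,tz=t[2]/1000,rx=rv[0],ry=rv[1],rz=rv[2]), np.linalg.norm(t).round(1))
        p=p+M@t; M=M@R.from_rotvec(rv).as_matrix()
    print(p)
E
python3 - <<'E'
from util import *
from rig import arm
s=arm.state(); C=[532.3,315.1,-.223]; t=place(C,(-88,0,260))[0]
p0=s["tool_pos"]; a0,a1=np.arctan2(p0[1],p0[0]),np.arctan2(t[1],t[0]); r0,r1=np.hypot(*p0[:2]),np.hypot(*t[:2])
R0=R.from_rotvec(s["ee_rot"]); rv=(R0.inv()*R.from_matrix(down(C[2]))).as_rotvec()
n=30;P=[];Q=[]
for k in range(1,n+1):
    f=k/n; r=r0+(r1-r0)*f-170*np.sin(np.pi*f)**1; a=a0+(a1-a0)*f
    P.append([r*np.cos(a),r*np.sin(a),p0[2]+(t[2]-p0[2])*f+40*np.sin(np.pi*f)]); Q.append((R0*R.from_rotvec(rv*f)).as_matrix())
rows(s,P,Q)
E
```

```text
{'tx': np.float64(-0.005), 'ty': np.float64(-0.019), 'tz': np.float64(-0.036), 'rx': np.float64(-0.087), 'ry': np.float64(-0.0), 'rz': np.float64(0.0)} 41.0
{'tx': np.float64(-0.005), 'ty': np.float64(-0.019), 'tz': np.float64(-0.034), 'rx': np.float64(-0.088), 'ry': np.float64(-0.0), 'rz': np.float64(0.0)} 39.3
{'tx': np.float64(-0.005), 'ty': np.float64(-0.017), 'tz': np.float64(-0.035), 'rx': np.float64(-0.087), 'ry': np.float64(-0.0), 'rz': np.float64(0.0)} 39.2
{'tx': np.float64(-0.005), 'ty': np.float64(-0.016), 'tz': np.float64(-0.033), 'rx': np.float64(-0.088), 'ry': np.float64(-0.0), 'rz': np.float64(0.0)} 37.0
{'tx': np.float64(-0.005), 'ty': np.float64(-0.015), 'tz': np.float64(-0.033), 'rx': np.float64(-0.087), 'ry': np.float64(-0.0), 'rz': np.float64(-0.0)} 36.6
{'tx': np.float64(-0.004), 'ty': np.float64(-0.012), 'tz': np.float64(-0.031), 'rx': np.float64(-0.088), 'ry': np.float64(-0.0), 'rz': np.float64(-0.0)} 33.5
{'tx': np.float64(-0.004), 'ty': np.float64(-0.011), 'tz': np.float64(-0.031), 'rx': np.float64(-0.087), 'ry': np.float64(-0.0), 'rz': np.float64(-0.0)} 33.
[... 2913 characters left out ...]
oat64(-0.0), 'rz': np.float64(0.0)} 35.1
{'tx': np.float64(0.003), 'ty': np.float64(0.03), 'tz': np.float64(-0.018), 'rx': np.float64(-0.088), 'ry': np.float64(-0.0), 'rz': np.float64(0.0)} 35.1
{'tx': np.float64(0.003), 'ty': np.float64(0.033), 'tz': np.float64(-0.018), 'rx': np.float64(-0.087), 'ry': np.float64(-0.0), 'rz': np.float64(0.0)} 37.7
{'tx': np.float64(0.003), 'ty': np.float64(0.034), 'tz': np.float64(-0.018), 'rx': np.float64(-0.087), 'ry': np.float64(-0.0), 'rz': np.float64(0.0)} 38.6
{'tx': np.float64(0.003), 'ty': np.float64(0.034), 'tz': np.float64(-0.017), 'rx': np.float64(-0.088), 'ry': np.float64(-0.0), 'rz': np.float64(0.0)} 38.1
[446.47113636 334.09652949 260.09135197]
```

apply_moves([
  {"tx": -0.005,"ty": -0.019,"tz": -0.036,"rx": -0.087},
  {"tx": -0.005,"ty": -0.019,"tz": -0.034,"rx": -0.088},
  {"tx": -0.005,"ty": -0.017,"tz": -0.035,"rx": -0.087},
  {"tx": -0.005,"ty": -0.016,"tz": -0.033,"rx": -0.088},
  {"tx": -0.005,"ty": -0.015,"tz": -0.033,"rx": -0.087},
  {"tx": -0.004,"ty": -0.012,"tz": -0.031,"rx": -0.088},
  {"tx": -0.004,"ty": -0.011,"tz": -0.031,"rx": -0.087},
  {"tx": -0.004,"ty": -0.01,"tz": -0.031,"rx": -0.087},
  {"tx": -0.004,"ty": -0.007,"tz": -0.029,"rx": -0.088},
  {"tx": -0.003,"ty": -0.005,"tz": -0.029,"rx": -0.087},
])

```text
invalid input at $.series[0]: expected keys rx, ry, rz, tx, ty, tz, hand
```

apply_moves([
  {"tx": -0.003,"ty": -0.003,"tz": -0.028,"rx": -0.088},
  {"tx": -0.002,"ty": -0.001,"tz": -0.027,"rx": -0.087},
  {"tx": -0.002,"ty": 0.001,"tz": -0.026,"rx": -0.088},
  {"tx": -0.002,"ty": 0.004,"tz": -0.026,"rx": -0.087},
  {"tx": -0.001,"ty": 0.006,"tz": -0.024,"rx": -0.087},
  {"tx": -0.001,"ty": 0.008,"tz": -0.024,"rx": -0.088},
  {"tx": 0,"ty": 0.011,"tz": -0.023,"rx": -0.087},
  {"tx": 0,"ty": 0.013,"tz": -0.023,"rx": -0.088},
  {"tx": 0,"ty": 0.015,"tz": -0.022,"rx": -0.087},
  {"tx": 0.001,"ty": 0.018,"tz": -0.021,"rx": -0.088},
])

```text
invalid input at $.series[0]: expected keys rx, ry, rz, tx, ty, tz, hand
```

apply_moves([
  {"tx": 0.002,"ty": 0.019,"tz": -0.02,"rx": -0.087},
  {"tx": 0.001,"ty": 0.022,"tz": -0.02,"rx": -0.087},
  {"tx": 0.002,"ty": 0.024,"tz": -0.02,"rx": -0.088},
  {"tx": 0.002,"ty": 0.026,"tz": -0.019,"rx": -0.087},
  {"tx": 0.003,"ty": 0.027,"tz": -0.018,"rx": -0.088},
  {"tx": 0.003,"ty": 0.03,"tz": -0.018,"rx": -0.087},
  {"tx": 0.003,"ty": 0.03,"tz": -0.018,"rx": -0.088},
  {"tx": 0.003,"ty": 0.033,"tz": -0.018,"rx": -0.087},
  {"tx": 0.003,"ty": 0.034,"tz": -0.018,"rx": -0.087},
  {"tx": 0.003,"ty": 0.034,"tz": -0.017,"rx": -0.088},
])

```text
invalid input at $.series[0]: expected keys rx, ry, rz, tx, ty, tz, hand
```

```bash
cat > look.py <<'E'
import sys,pickle,cv2
from rig import arm,grab_frame,camera_model
n=sys.argv[1]; s=arm.state(); m=camera_model("wrist"); im=grab_frame("wrist")
cv2.imwrite(f"pics/{n}.png",cv2.resize(im,None,fx=1.5,fy=1.5,interpolation=cv2.INTER_CUBIC)); cv2.imwrite(f"pics/{n}_raw.png",im)
pickle.dump((s,m),open(f"{n}.pkl","wb")); print(s["clock"],s["tool_pos"].round(1),s["ee_rot"].round(3),s["contact_force"].round(2),s["wrist_torque"].round(3),s["joint_positions"].round(2))
E
python3 look.py w1
```

```text
0.1 [ 167.6 -549.8  230.8] [ 2.063  0.308 -2.063] [-0.92 -0.26 -0.24] [0.001 0.005 0.031] [-1.41  0.15  1.44 -0.    1.55 -0.13]
```

View pics/w1.png

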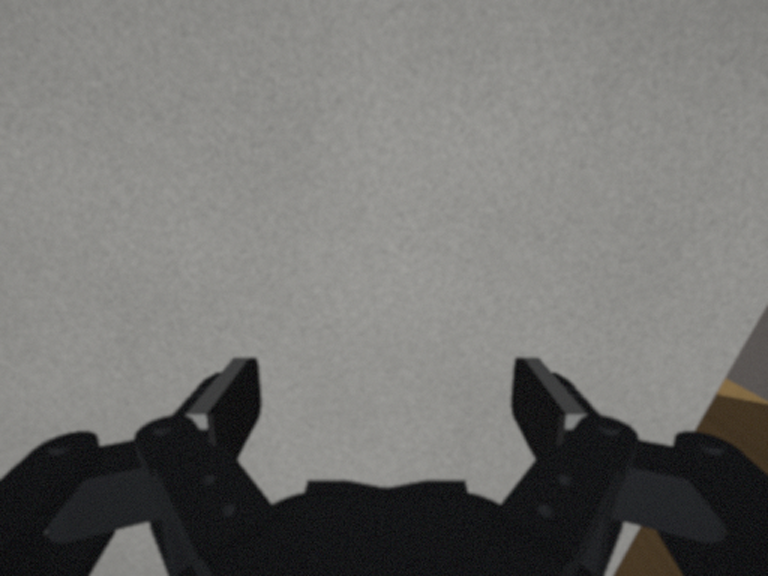

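The three moves were refused because every key is needed. The wrist picture shows only the table and the fingers at the bottom. I'm re-sending with all the keys.

apply_moves([
  {"tx": -0.005,"ty": -0.019,"tz": -0.036,"rx": -0.087,"ry": 0,"rz": 0,"hand": -1},
  {"tx": -0.005,"ty": -0.019,"tz": -0.034,"rx": -0.088,"ry": 0,"rz": 0,"hand": -1},
  {"tx": -0.005,"ty": -0.017,"tz": -0.035,"rx": -0.087,"ry": 0,"rz": 0,"hand": -1},
  {"tx": -0.005,"ty": -0.016,"tz": -0.033,"rx": -0.088,"ry": 0,"rz": 0,"hand": -1},
  {"tx": -0.005,"ty": -0.015,"tz": -0.033,"rx": -0.087,"ry": 0,"rz": 0,"hand": -1},
  {"tx": -0.004,"ty": -0.012,"tz": -0.031,"rx": -0.088,"ry": 0,"rz": 0,"hand": -1},
  {"tx": -0.004,"ty": -0.011,"tz": -0.031,"rx": -0.087,"ry": 0,"rz": 0,"hand": -1},
  {"tx": -0.004,"ty": -0.01,"tz": -0.031,"rx": -0.087,"ry": 0,"rz": 0,"hand": -1},
  {"tx": -0.004,"ty": -0.007,"tz": -0.029,"rx": -0.088,"ry": 0,"rz": 0,"hand": -1},
  {"tx": -0.003,"ty": -0.005,"tz": -0.029,"rx": -0.087,"ry": 0,"rz": 0,"hand": -1},
])

```text
clock: 0.98
tool_pos: [339.9, -249.0, 275.5]
ee_rot: [1.495, 0.995, -1.495]
contact_force: [0.2, -0.1, 0.4]
grip_width: 85.6
```

apply_moves([
  {"tx": -0.003,"ty": -0.003,"tz": -0.028,"rx": -0.088,"ry": 0,"rz": 0,"hand": -1},
  {"tx": -0.002,"ty": -0.001,"tz": -0.027,"rx": -0.087,"ry": 0,"rz": 0,"hand": -1},
  {"tx": -0.002,"ty": 0.001,"tz": -0.026,"rx": -0.088,"ry": 0,"rz": 0,"hand": -1},
  {"tx": -0.002,"ty": 0.004,"tz": -0.026,"rx": -0.087,"ry": 0,"rz": 0,"hand": -1},
  {"tx": -0.001,"ty": 0.006,"tz": -0.024,"rx": -0.087,"ry": 0,"rz": 0,"hand": -1},
  {"tx": -0.001,"ty": 0.008,"tz": -0.024,"rx": -0.088,"ry": 0,"rz": 0,"hand": -1},
  {"tx": 0,"ty": 0.011,"tz": -0.023,"rx": -0.087,"ry": 0,"rz": 0,"hand": -1},
  {"tx": 0,"ty": 0.013,"tz": -0.023,"rx": -0.088,"ry": 0,"rz": 0,"hand": -1},
  {"tx": 0,"ty": 0.015,"tz": -0.022,"rx": -0.087,"ry": 0,"rz": 0,"hand": -1},
  {"tx": 0.001,"ty": 0.018,"tz": -0.021,"rx": -0.088,"ry": 0,"rz": 0,"hand": -1},
])

```text
clock: 1.82
tool_pos: [416.5, 3.0, 285.5]
ee_rot: [0.85, 1.398, -0.85]
contact_force: [-0.7, -0.4, 0.6]
grip_width: 85.3
```

apply_moves([
  {"tx": 0.002,"ty": 0.019,"tz": -0.02,"rx": -0.087,"ry": 0,"rz": 0,"hand": -1},
  {"tx": 0.001,"ty": 0.022,"tz": -0.02,"rx": -0.087,"ry": 0,"rz": 0,"hand": -1},
  {"tx": 0.002,"ty": 0.024,"tz": -0.02,"rx": -0.088,"ry": 0,"rz": 0,"hand": -1},
  {"tx": 0.002,"ty": 0.026,"tz": -0.019,"rx": -0.087,"ry": 0,"rz": 0,"hand": -1},
  {"tx": 0.003,"ty": 0.027,"tz": -0.018,"rx": -0.088,"ry": 0,"rz": 0,"hand": -1},
  {"tx": 0.003,"ty": 0.03,"tz": -0.018,"rx": -0.087,"ry": 0,"rz": 0,"hand": -1},
  {"tx": 0.003,"ty": 0.03,"tz": -0.018,"rx": -0.088,"ry": 0,"rz": 0,"hand": -1},
  {"tx": 0.003,"ty": 0.033,"tz": -0.018,"rx": -0.087,"ry": 0,"rz": 0,"hand": -1},
  {"tx": 0.003,"ty": 0.034,"tz": -0.018,"rx": -0.087,"ry": 0,"rz": 0,"hand": -1},
  {"tx": 0.003,"ty": 0.034,"tz": -0.017,"rx": -0.088,"ry": 0,"rz": 0,"hand": -1},
])

```text
clock: 2.65
tool_pos: [446.2, 335.9, 259.8]
ee_rot: [0.172, 1.564, -0.172]
contact_force: [0.3, -0.1, 0.5]
grip_width: 85.6
```

```bash
python3 look.py w2
```

```text
2.65 [446.2 335.9 259.8] [ 0.172  1.564 -0.172] [ 0.35 -0.06  0.53] [-0.04   0.01   0.024] [ 0.51  0.11  1.43  0.    1.61 -0.84]
```

View pics/w2.png

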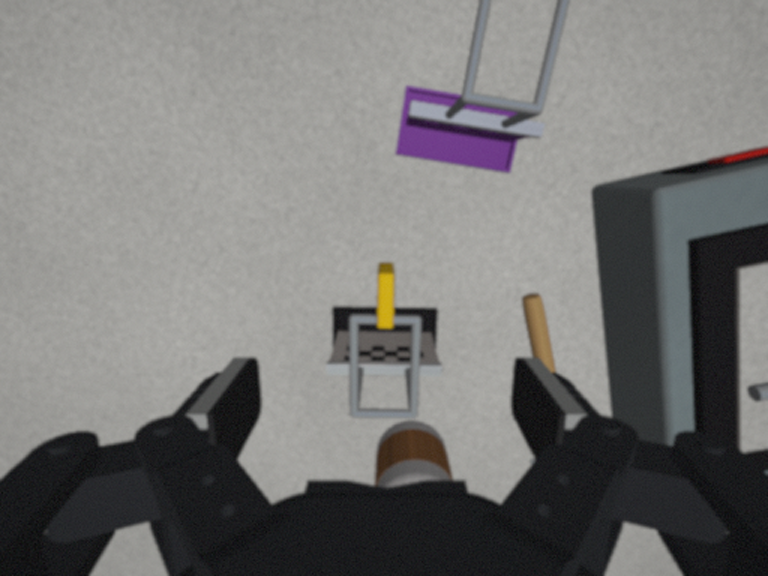

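The choice is confirmed: white checker panel with the yellow tab at (386,295), aligned with the jaws, second bar at row 318 and cross bar at row 412. The purple carrier is at (460,130). Now I refine its pose from this view.

Run:
```python
from util import *
import pickle
s,m=pickle.load(open("w2.pkl","rb"))
w=lambda u,v:np.array([(u+.5)/1.5-.5,(v+.5)/1.5-.5])
O=[(m,(-67,20,150),w(354,319)),(m,(-67,-20,150),w(419,319)),(m,(0,20,150),w(354,412)),(m,(0,-20,150),w(416,412)),(m,(-102,0,171),w(386.5,265)),
(m,(-28,52,10),w(333,309)),(m,(-28,-52,10),w(437,309))]
p,r=fit(O,[532,315,-.223]);print(p.round(3),r.round(1).tolist())
t=place(p,(-88,0,154-19))[0];print(t);plan(s,t,down(p[2]))
```

```text
[ 5.31517e+02  3.17361e+02 -2.18000e-01] [[42.6, -0.5], [-42.7, -0.5], [41.3, -0.1], [-39.4, -0.1], [-0.0, 4.6], [70.8, 0.0], [-69.1, 0.0]]
[445.59763464 336.38370395 135.        ]
turn [-0.0008 -0.0003  0.0002] shift in new tool frame [124.8   0.4  -0.7] in old [124.8   0.4  -0.7]
```

Run:
```python
from util import *
import pickle
s,m=pickle.load(open("w2.pkl","rb"))
w=lambda u,v:np.array([(u+.5)/1.5-.5,(v+.5)/1.5-.5])
O=[(m,(-67,-20,150),w(354,319)),(m,(-67,20,150),w(419,319)),(m,(0,-20,150),w(354,412)),(m,(0,20,150),w(416,412)),(m,(-102,0,171),w(386.5,265)),
(m,(-28,-52,10),w(333,309)),(m,(-28,52,10),w(437,309))]
p,r=fit(O,[532,315,-.223]);print(p.round(3),r.round(1).tolist())
t=place(p,(-88,0,154-19))[0];print(t);plan(s,t,down(p[2]))
```

```text
[ 5.31302e+02  3.16609e+02 -2.25000e-01] [[0.4, -0.7], [-1.1, -0.4], [1.2, -0.3], [-0.8, -0.0], [-0.1, 4.6], [-0.2, -0.3], [1.1, 0.2]]
[445.52252735 336.25072904 135.        ]
turn [ 0.0064 -0.0003  0.0002] shift in new tool frame [124.8   0.2  -0.7] in old [124.8   0.3  -0.7]
```

apply_moves([
  {"tx": 0.02,"ty": 0,"tz": -0.003,"rx": 0.006,"ry": 0,"rz": 0,"hand": -1},
  {"tx": 0.025,"ty": 0,"tz": 0,"rx": 0,"ry": 0,"rz": 0,"hand": -1},
  {"tx": 0.025,"ty": 0,"tz": 0,"rx": 0,"ry": 0,"rz": 0,"hand": -1},
  {"tx": 0.025,"ty": 0,"tz": 0,"rx": 0,"ry": 0,"rz": 0,"hand": -1},
  {"tx": 0.02,"ty": 0,"tz": 0,"rx": 0,"ry": 0,"rz": 0,"hand": -1},
  {"tx": 0.01,"ty": 0,"tz": 0,"rx": 0,"ry": 0,"rz": 0,"hand": -1},
  {"tx": 0,"ty": 0,"tz": 0,"rx": 0,"ry": 0,"rz": 0,"hand": -1},
  {"tx": 0,"ty": 0,"tz": 0,"rx": 0,"ry": 0,"rz": 0,"hand": 0},
  {"tx": 0,"ty": 0,"tz": 0,"rx": 0,"ry": 0,"rz": 0,"hand": 0.5},
  {"tx": 0,"ty": 0,"tz": 0,"rx": 0,"ry": 0,"rz": 0,"hand": 1},
])

```text
clock: 3.53
tool_pos: [444.1, 334.9, 136.8]
ee_rot: [0.181, 1.562, -0.179]
contact_force: [0.4, -0.2, 0.1]
grip_width: 51.6
```

apply_moves([
  {"tx": 0,"ty": 0,"tz": 0,"rx": 0,"ry": 0,"rz": 0,"hand": 1},
  {"tx": 0,"ty": 0,"tz": 0,"rx": 0,"ry": 0,"rz": 0,"hand": 1},
  {"tx": 0,"ty": 0,"tz": 0,"rx": 0,"ry": 0,"rz": 0,"hand": 1},
  {"tx": 0,"ty": 0,"tz": 0,"rx": 0,"ry": 0,"rz": 0,"hand": 1},
  {"tx": 0,"ty": 0,"tz": 0,"rx": 0,"ry": 0,"rz": 0,"hand": 1},
  {"tx": 0,"ty": 0,"tz": 0,"rx": 0,"ry": 0,"rz": 0,"hand": 1},
  {"tx": 0,"ty": 0,"tz": 0,"rx": 0,"ry": 0,"rz": 0,"hand": 1},
  {"tx": 0,"ty": 0,"tz": 0,"rx": 0,"ry": 0,"rz": 0,"hand": 1},
  {"tx": 0,"ty": 0,"tz": 0,"rx": 0,"ry": 0,"rz": 0,"hand": 1},
  {"tx": 0,"ty": 0,"tz": 0,"rx": 0,"ry": 0,"rz": 0,"hand": 1},
])

```text
clock: 4.37
tool_pos: [443.7, 334.9, 135.7]
ee_rot: [0.18, 1.563, -0.179]
contact_force: [-0.7, 2.2, 5.1]
grip_width: 9.2
```

Run:
```python
from util import *
from rig import arm
s=arm.state(); M=R.from_rotvec(s["ee_rot"]).as_matrix(); print(M.round(4))
bar=place([531.3,316.6,-.225],(0,0,150))[0]; off=M.T@(bar-s["tool_pos"]); print("bar in tool",off.round(1))
S=[599.35,-4.09,-.241]; Rt=down(S[2])
for L in((-60,0,225),(-40,0,213)):
    b=place(S,L)[0]; t=b-Rt@off; print(b.round(1),"tcp",t.round(1)); plan(s,t,Rt)
```

```text
[[ 5.000e-04  2.266e-01  9.740e-01]
 [ 6.000e-04  9.740e-01 -2.266e-01]
 [-1.000e+00  7.000e-04  3.000e-04]]
bar in tool [-14.2   2.1  89.5]
[541.1  10.2 225. ] tcp [453.7  29.6 210.8]
turn [ 0.0124  0.0003 -0.0007] shift in new tool frame [ -75.  -294.1   82.6] in old [ -75.2 -295.    79. ]
[560.5   5.5 213. ] tcp [473.1  24.8 198.8]
turn [ 0.0124  0.0003 -0.0007] shift in new tool frame [ -63.  -294.1  102.6] in old [ -63.2 -295.3   99. ]
```

apply_moves([
  {"tx": -0.003,"ty": 0,"tz": 0,"rx": 0,"ry": 0,"rz": 0,"hand": 1},
  {"tx": -0.005,"ty": 0,"tz": 0,"rx": 0,"ry": 0,"rz": 0,"hand": 1},
  {"tx": -0.01,"ty": 0,"tz": 0,"rx": 0,"ry": 0,"rz": 0,"hand": 1},
  {"tx": -0.015,"ty": 0,"tz": 0,"rx": 0,"ry": 0,"rz": 0,"hand": 1},
  {"tx": -0.015,"ty": 0,"tz": 0,"rx": 0,"ry": 0,"rz": 0,"hand": 1},
  {"tx": -0.012,"ty": 0,"tz": 0,"rx": 0,"ry": 0,"rz": 0,"hand": 1},
  {"tx": -0.008,"ty": -0.004,"tz": 0,"rx": 0.006,"ry": 0,"rz": 0,"hand": 1},
  {"tx": -0.005,"ty": -0.01,"tz": 0.002,"rx": 0.006,"ry": 0,"rz": 0,"hand": 1},
  {"tx": -0.002,"ty": -0.015,"tz": 0.004,"rx": 0,"ry": 0,"rz": 0,"hand": 1},
  {"tx": 0,"ty": -0.02,"tz": 0.006,"rx": 0,"ry": 0,"rz": 0,"hand": 1},
])

```text
clock: 5.2
tool_pos: [443.3, 283.6, 210.6]
ee_rot: [0.189, 1.563, -0.188]
contact_force: [0.5, -0.3, -2.9]
grip_width: 9.2
```

apply_moves([
  {"tx": 0,"ty": -0.025,"tz": 0.007,"rx": 0,"ry": 0,"rz": 0,"hand": 1},
  {"tx": 0,"ty": -0.028,"tz": 0.008,"rx": 0,"ry": 0,"rz": 0,"hand": 1},
  {"tx": 0,"ty": -0.03,"tz": 0.008,"rx": 0,"ry": 0,"rz": 0,"hand": 1},
  {"tx": 0,"ty": -0.03,"tz": 0.008,"rx": 0,"ry": 0,"rz": 0,"hand": 1},
  {"tx": 0,"ty": -0.03,"tz": 0.008,"rx": 0,"ry": 0,"rz": 0,"hand": 1},
  {"tx": 0,"ty": -0.03,"tz": 0.008,"rx": 0,"ry": 0,"rz": 0,"hand": 1},
  {"tx": 0,"ty": -0.027,"tz": 0.008,"rx": 0,"ry": 0,"rz": 0,"hand": 1},
  {"tx": 0,"ty": -0.022,"tz": 0.007,"rx": 0,"ry": 0,"rz": 0,"hand": 1},
  {"tx": 0,"ty": -0.015,"tz": 0.005,"rx": 0,"ry": 0,"rz": 0,"hand": 1},
  {"tx": 0,"ty": -0.008,"tz": 0.003,"rx": 0,"ry": 0,"rz": 0,"hand": 1},
])

```text
clock: 6.03
tool_pos: [452.6, 27.3, 210.1]
ee_rot: [0.19, 1.563, -0.191]
contact_force: [-0.5, -0.2, -2.5]
grip_width: 9.2
```

Run:
```python
from util import *
from rig import *
s=arm.state();print(s["clock"],s["tool_pos"].round(1),s["contact_force"].round(2),s["wrist_torque"].round(3),s["grip_width"])
w=grab_frame("wrist");a=grab_frame("scene");b=grab_frame("top")
cr=lambda i,x,y,W,H,k:cv2.resize(i[y:y+H,x:x+W],None,fx=k,fy=k,interpolation=cv2.INTER_CUBIC)
out=np.zeros((600,800,3),np.uint8)
out[:300,:400]=cr(w,0,0,512,384,.78125)[:300,:400]
out[:300,400:]=cr(a,200,140,100,75,4)
out[300:,:400]=cr(b,230,130,80,60,5)
out[300:,400:]=cr(a,200,185,100,75,4)
cv2.imwrite("pics/w3.png",out)
for n,i in(("w",w),("s",a),("t",b)):cv2.imwrite(f"pics/3{n}.png",i)
```

```text
6.0333 [452.6  27.3 210.1] [-0.47 -0.17 -2.54] [ 0.026  0.167 -0.04 ] 9.210433418749158
```

View pics/w3.png

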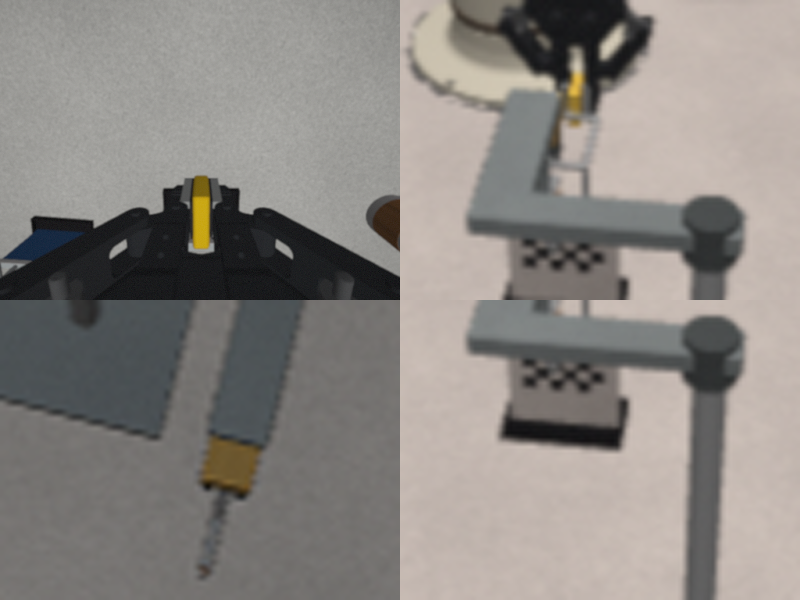

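Run:
```python
from util import *
from rig import camera_model
T,S=camera_model("top"),camera_model("scene")
px=lambda u,v:np.array([(u+.5)/5-.5+230,(v-300+.5)/5-.5+130])
st=lambda u,v:np.array([(u-300+.5)/3-.5+220,(v+.5)/3-.5+95])
sa=lambda u,v:np.array([(u-400+.5)/4-.5+200,(v+.5)/4-.5+140])
B=[(T,(245,205,14),st(338,42)),(T,(95,205,14),st(307,158)),(T,(95,55,14),px(160,437))]
A=[(T,(45,18,369),px(209,435)),(T,(45,-18,369),px(267,446)),(T,(21,14,352),px(202,485)),(T,(21,-14,352),px(249,494)),(T,(-17,0,246),px(203,576))]
D=[(S,(45,-18,369),sa(511,90)),(S,(45,18,369),sa(560,92))]
for n,o in(("base",B),("arm",A),("T",B+A),("all",B+A+D)):
    p,r=fit(o,[599,-4,-.241]);print(n,p.round(3),r.round(1).tolist())
```

```text
base [ 5.99703e+02 -5.69400e+00 -2.37000e-01] [[-0.1, -0.4], [-0.1, 0.0], [0.3, 0.3]]
arm [ 5.97809e+02 -4.43900e+00 -2.30000e-01] [[-0.7, 0.1], [0.2, 0.9], [-0.0, -0.5], [0.1, 0.1], [0.4, -0.5]]
T [ 5.98137e+02 -4.17200e+00 -2.45000e-01] [[0.0, -0.2], [-0.3, 0.1], [0.1, 0.7], [-0.5, -0.0], [0.3, 0.9], [-0.0, -0.6], [0.1, 0.0], [0.2, -0.7]]
all [ 5.9873e+02 -3.9780e+00 -2.4400e-01] [[-0.1, -0.3], [-0.4, -0.0], [0.0, 0.5], [-0.6, -0.2], [0.2, 0.7], [-0.1, -0.8], [0.0, -0.2], [0.2, -0.8], [-0.8, -1.5], [-0.0, -1.0]]
```

```bash
cat >> util.py <<'E'
STAND=np.array([598.5,-4.2,-.243]); OFF=np.array([-14.2,.7,89.5])
def where(s):
    M=R.from_rotvec(s["ee_rot"]).as_matrix(); b=s["tool_pos"]+M@OFF; c,q=np.cos(STAND[2]),np.sin(STAND[2]); d=b-[*STAND[:2],0]
    f=s["contact_force"]
    rv=lambda v:np.array([c*v[0]+q*v[1],-q*v[0]+c*v[1],v[2]]).round(2)
    print(round(s["clock"],2),"bar in stand",rv(d),"force in stand",rv(f),"torque",s["wrist_torque"].round(3),"tilt",(M[:,0]).round(4),"w",round(s["grip_width"],1)); return b,M
E
python3 - <<'E'
from util import *
from rig import *
s=arm.state(); b,M=where(s); S=camera_model("scene")
u=proj(S,np.array([b+M@[0,20*k,0] for k in(-1,1)]))
print(((u-[200,140]+.5)*4-.5+[400,0]).round(0))
E
```

```text
6.18 bar in stand [-59.82  -1.78 224.32] force in stand [ 0.68  0.73 -2.31] torque [ 0.066  0.162 -0.025] tilt [-4.e-04  3.e-04 -1.e+00] w 9.2
[[538. 161.]
 [587. 165.]]
```

apply_moves([
  {"tx": 0.002,"ty": 0,"tz": 0.003,"rx": 0,"ry": 0,"rz": 0,"hand": 1},
  {"tx": 0.003,"ty": 0.002,"tz": 0.004,"rx": 0,"ry": 0,"rz": 0,"hand": 1},
  {"tx": 0.003,"ty": 0,"tz": 0.005,"rx": 0,"ry": 0,"rz": 0,"hand": 1},
  {"tx": 0.003,"ty": 0,"tz": 0.005,"rx": 0,"ry": 0,"rz": 0,"hand": 1},
  {"tx": 0,"ty": 0,"tz": 0.004,"rx": 0,"ry": 0,"rz": 0,"hand": 1},
  {"tx": 0,"ty": 0,"tz": 0.003,"rx": 0,"ry": 0,"rz": 0,"hand": 1},
  {"tx": 0,"ty": 0,"tz": 0.002,"rx": 0,"ry": 0,"rz": 0,"hand": 1},
  {"tx": 0,"ty": 0,"tz": 0.002,"rx": 0,"ry": 0,"rz": 0,"hand": 1},
  {"tx": 0,"ty": 0,"tz": 0.002,"rx": 0,"ry": 0,"rz": 0,"hand": 1},
  {"tx": 0,"ty": 0,"tz": 0.001,"rx": 0,"ry": 0,"rz": 0,"hand": 1},
])

```text
clock: 7.02
tool_pos: [484.0, 24.0, 199.4]
ee_rot: [0.189, 1.562, -0.189]
contact_force: [-0.0, -1.2, -2.1]
grip_width: 9.4
```

Run:
```python
from util import *
from rig import *
s=arm.state(); where(s)
a=grab_frame("scene");b=grab_frame("top")
s=arm.state(); where(s)
cr=lambda i,x,y,W,H,k:cv2.resize(i[y:y+H,x:x+W],None,fx=k,fy=k,interpolation=cv2.INTER_CUBIC)
out=np.zeros((600,800,3),np.uint8)
out[:,:400]=cr(a,218,140,40,60,10)
out[:,400:]=cr(b,250,210,40,60,10)
cv2.imwrite("pics/w4.png",out)
```

```text
7.02 bar in stand [-28.41   0.76 213.61] force in stand [ 0.26 -1.21 -2.09] torque [ 0.024  0.161 -0.011] tilt [ 1.e-04  1.e-04 -1.e+00] w 9.4
7.12 bar in stand [-28.54   0.76 213.59] force in stand [-0.72  0.34 -2.6 ] torque [0.1   0.217 0.02 ] tilt [ 1.e-04  1.e-04 -1.e+00] w 9.4
```

View pics/w4.png

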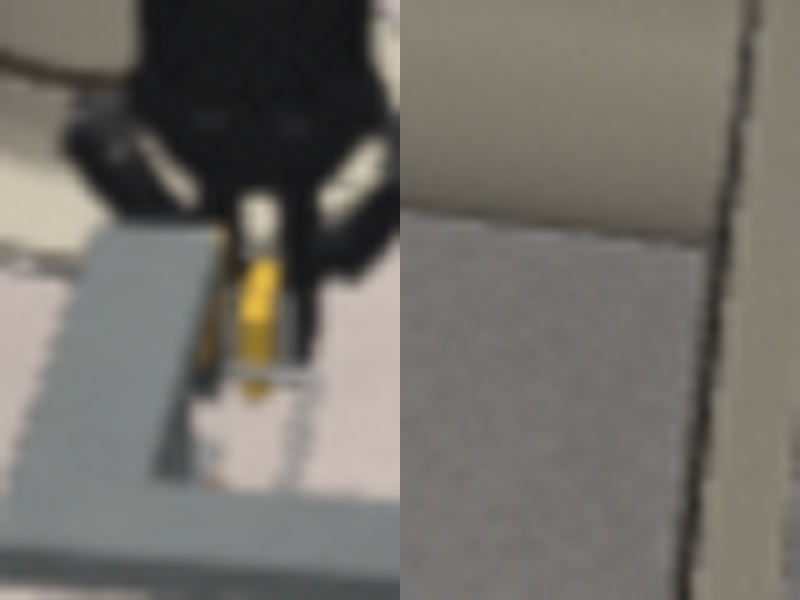

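Run:
```python
from util import *
from rig import *
S=camera_model("scene"); s=arm.state(); b,M=where(s)
f=lambda P:((proj(S,np.array(P))-[218,140]+.5)*10-.5).round(0).tolist()
print("gate low/top, tip, bend",f(place(STAND,[(-13,0,210),(-13,0,246),(-13,0,204),(0,0,189)])))
print("bar",f([b+M@[0,y,0] for y in(-20,20)]),"2nd",f([b+M@[0,y,-67] for y in(-20,20)]),"tab top c",f([b+M@[-21,0,-85]]))
print("arm",f(place(STAND,[(45,-18,369),(45,18,369)])))
```

```text
7.12 bar in stand [-28.54   0.76 213.59] force in stand [-0.72  0.34 -2.6 ] torque [0.1   0.217 0.02 ] tilt [ 1.e-04  1.e-04 -1.e+00] w 9.4
gate low/top, tip, bend [[209.0, 535.0], [205.0, 444.0], [210.0, 550.0], [204.0, 614.0]]
bar [[157.0, 491.0], [283.0, 501.0]] 2nd [[193.0, 365.0], [314.0, 374.0]] tab top c [[261.0, 286.0]]
arm [[89.0, 211.0], [220.0, 220.0]]
```

apply_moves([
  {"tx": 0,"ty": 0,"tz": 0.0015,"rx": 0,"ry": 0,"rz": 0,"hand": 1},
  {"tx": 0,"ty": 0,"tz": 0.0015,"rx": 0,"ry": 0,"rz": 0,"hand": 1},
  {"tx": 0,"ty": 0,"tz": 0.001,"rx": 0,"ry": 0,"rz": 0,"hand": 1},
  {"tx": 0,"ty": 0,"tz": 0.0005,"rx": 0,"ry": 0,"rz": 0,"hand": 1},
  {"tx": 0,"ty": 0,"tz": 0.0005,"rx": 0,"ry": 0,"rz": 0,"hand": 1},
  {"tx": 0,"ty": 0,"tz": 0.0005,"rx": 0,"ry": 0,"rz": 0,"hand": 1},
  {"tx": 0,"ty": 0,"tz": 0.0005,"rx": 0,"ry": 0,"rz": 0,"hand": 1},
  {"tx": 0,"ty": 0,"tz": 0.0005,"rx": 0,"ry": 0,"rz": 0,"hand": 1},
  {"tx": 0,"ty": 0,"tz": 0.0005,"rx": 0,"ry": 0,"rz": 0,"hand": 1},
  {"tx": 0,"ty": 0,"tz": 0.0005,"rx": 0,"ry": 0,"rz": 0,"hand": 1},
])

```text
clock: 7.95
tool_pos: [491.1, 22.3, 199.3]
ee_rot: [0.189, 1.563, -0.189]
contact_force: [0.2, -0.5, -2.5]
grip_width: 9.1
```

apply_moves([
  {"tx": 0,"ty": 0,"tz": 0.0005,"rx": 0,"ry": 0,"rz": 0,"hand": 1},
  {"tx": 0,"ty": 0,"tz": 0.0005,"rx": 0,"ry": 0,"rz": 0,"hand": 1},
  {"tx": 0,"ty": 0,"tz": 0.0005,"rx": 0,"ry": 0,"rz": 0,"hand": 1},
  {"tx": 0,"ty": 0,"tz": 0.0005,"rx": 0,"ry": 0,"rz": 0,"hand": 1},
  {"tx": 0,"ty": 0,"tz": 0.0005,"rx": 0,"ry": 0,"rz": 0,"hand": 1},
  {"tx": 0,"ty": 0,"tz": 0.0005,"rx": 0,"ry": 0,"rz": 0,"hand": 1},
  {"tx": 0,"ty": 0,"tz": 0.0005,"rx": 0,"ry": 0,"rz": 0,"hand": 1},
  {"tx": 0,"ty": 0,"tz": 0.0005,"rx": 0,"ry": 0,"rz": 0,"hand": 1},
  {"tx": 0,"ty": 0,"tz": 0.0005,"rx": 0,"ry": 0,"rz": 0,"hand": 1},
  {"tx": 0,"ty": 0,"tz": 0.0005,"rx": 0,"ry": 0,"rz": 0,"hand": 1},
])

```text
clock: 8.78
tool_pos: [496.0, 21.1, 199.3]
ee_rot: [0.189, 1.563, -0.189]
contact_force: [-1.4, -0.5, -1.5]
grip_width: 9.3
```

apply_moves([
  {"tx": 0,"ty": 0,"tz": 0.0005,"rx": 0,"ry": 0,"rz": 0,"hand": 1},
  {"tx": 0,"ty": 0,"tz": 0.0005,"rx": 0,"ry": 0,"rz": 0,"hand": 1},
  {"tx": 0,"ty": 0,"tz": 0.0005,"rx": 0,"ry": 0,"rz": 0,"hand": 1},
  {"tx": 0,"ty": 0,"tz": 0.0005,"rx": 0,"ry": 0,"rz": 0,"hand": 1},
  {"tx": 0,"ty": 0,"tz": 0.0005,"rx": 0,"ry": 0,"rz": 0,"hand": 1},
  {"tx": 0,"ty": 0,"tz": 0.0005,"rx": 0,"ry": 0,"rz": 0,"hand": 1},
  {"tx": 0,"ty": 0,"tz": 0.0005,"rx": 0,"ry": 0,"rz": 0,"hand": 1},
  {"tx": 0,"ty": 0,"tz": 0.0005,"rx": 0,"ry": 0,"rz": 0,"hand": 1},
  {"tx": 0,"ty": 0,"tz": 0.0005,"rx": 0,"ry": 0,"rz": 0,"hand": 1},
  {"tx": 0,"ty": 0,"tz": 0.0005,"rx": 0,"ry": 0,"rz": 0,"hand": 1},
])

```text
clock: 9.62
tool_pos: [500.8, 19.9, 199.3]
ee_rot: [0.189, 1.563, -0.189]
contact_force: [-0.3, -0.6, -2.0]
grip_width: 9.0
```

```bash
cat > chk.py <<'E'
from util import *
from rig import *
import sys
F=[];c,q=np.cos(STAND[2]),np.sin(STAND[2])
where(arm.state())
for k in range(int(sys.argv[1])):
    a=grab_frame("scene"); f=arm.state()["contact_force"]; F.append([c*f[0]+q*f[1],-q*f[0]+c*f[1],f[2]])
F=np.array(F);print("F mean",F.mean(0).round(2),"sd",F.std(0).round(2)); where(arm.state())
if len(sys.argv)>2: cv2.imwrite(f"pics/{sys.argv[2]}.png",cv2.resize(a[130:210,210:290],(600,600),interpolation=cv2.INTER_CUBIC))
E
python3 chk.py 6
```

```text
9.62 bar in stand [-11.1    0.8  213.49] force in stand [-0.11 -0.62 -1.98] torque [ 0.027  0.233 -0.05 ] tilt [-1.e-04  1.e-04 -1.e+00] w 9.0
F mean [ 0.21 -0.07 -2.46] sd [0.36 0.47 0.44]
9.92 bar in stand [-11.14   0.81 213.52] force in stand [ 0.8  -0.58 -1.76] torque [ 0.018  0.26  -0.007] tilt [ 0.e+00  1.e-04 -1.e+00] w 9.0
```

apply_moves([
  {"tx": 0,"ty": 0,"tz": 0.0005,"rx": 0,"ry": 0,"rz": 0,"hand": 1},
  {"tx": 0,"ty": 0,"tz": 0.0005,"rx": 0,"ry": 0,"rz": 0,"hand": 1},
  {"tx": 0,"ty": 0,"tz": 0.0005,"rx": 0,"ry": 0,"rz": 0,"hand": 1},
  {"tx": 0,"ty": 0,"tz": 0.0005,"rx": 0,"ry": 0,"rz": 0,"hand": 1},
  {"tx": 0,"ty": 0,"tz": 0.0005,"rx": 0,"ry": 0,"rz": 0,"hand": 1},
  {"tx": 0,"ty": 0,"tz": 0.0005,"rx": 0,"ry": 0,"rz": 0,"hand": 1},
  {"tx": 0,"ty": 0,"tz": 0.0005,"rx": 0,"ry": 0,"rz": 0,"hand": 1},
  {"tx": 0,"ty": 0,"tz": 0.0005,"rx": 0,"ry": 0,"rz": 0,"hand": 1},
  {"tx": 0,"ty": 0,"tz": 0.0005,"rx": 0,"ry": 0,"rz": 0,"hand": 1},
  {"tx": 0,"ty": 0,"tz": 0,"rx": 0,"ry": 0,"rz": 0,"hand": 1},
])

```text
clock: 10.75
tool_pos: [505.3, 18.8, 199.3]
ee_rot: [0.189, 1.562, -0.189]
contact_force: [-0.4, 0.5, -2.1]
grip_width: 9.3
```

```bash
python3 chk.py 6 h1
```

```text
10.75 bar in stand [ -6.54   0.81 213.53] force in stand [-0.49  0.39 -2.1 ] torque [0.069 0.24  0.016] tilt [ 0.e+00  1.e-04 -1.e+00] w 9.3
F mean [ 0.05  0.1  -2.2 ] sd [0.45 0.4  0.4 ]
11.05 bar in stand [ -6.66   0.8  213.52] force in stand [ 0.46 -0.09 -2.  ] torque [ 0.07   0.257 -0.026] tilt [-0.e+00  1.e-04 -1.e+00] w 9.2
```

View pics/h1.png

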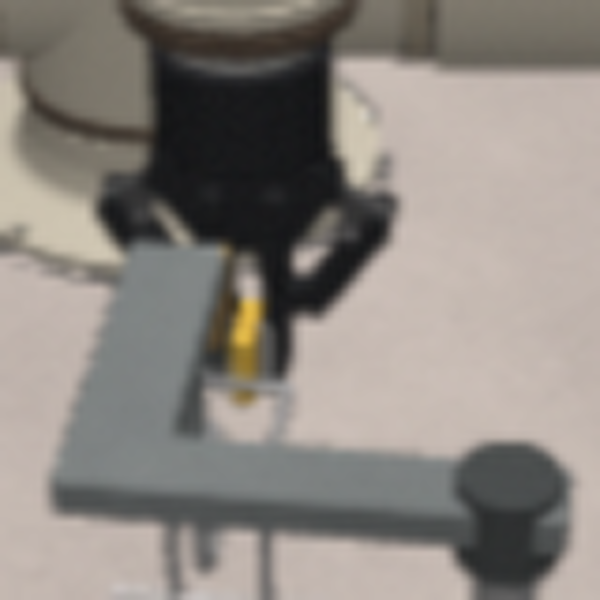

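The hook's bend, at (205,560), lies between the uprights at (172,…) and (265,…), and there is no force yet. I'll continue slowly.

apply_moves([
  {"tx": 0,"ty": 0,"tz": 0.0003,"rx": 0,"ry": 0,"rz": 0,"hand": 1},
  {"tx": 0,"ty": 0,"tz": 0.0003,"rx": 0,"ry": 0,"rz": 0,"hand": 1},
  {"tx": 0,"ty": 0,"tz": 0.0003,"rx": 0,"ry": 0,"rz": 0,"hand": 1},
  {"tx": 0,"ty": 0,"tz": 0.0003,"rx": 0,"ry": 0,"rz": 0,"hand": 1},
  {"tx": 0,"ty": 0,"tz": 0.0003,"rx": 0,"ry": 0,"rz": 0,"hand": 1},
  {"tx": 0,"ty": 0,"tz": 0.0003,"rx": 0,"ry": 0,"rz": 0,"hand": 1},
  {"tx": 0,"ty": 0,"tz": 0.0003,"rx": 0,"ry": 0,"rz": 0,"hand": 1},
  {"tx": 0,"ty": 0,"tz": 0.0003,"rx": 0,"ry": 0,"rz": 0,"hand": 1},
  {"tx": 0,"ty": 0,"tz": 0,"rx": 0,"ry": 0,"rz": 0,"hand": 1},
  {"tx": 0,"ty": 0,"tz": 0,"rx": 0,"ry": 0,"rz": 0,"hand": 1},
])

```text
clock: 11.88
tool_pos: [507.5, 18.3, 199.3]
ee_rot: [0.189, 1.562, -0.189]
contact_force: [0.4, 0.7, -1.7]
grip_width: 9.4
```

```bash
python3 chk.py 6
```

```text
11.88 bar in stand [ -4.2    0.84 213.54] force in stand [ 0.26  0.77 -1.74] torque [ 0.13   0.267 -0.026] tilt [ 0.e+00  1.e-04 -1.e+00] w 9.4
F mean [-0.28 -0.4  -2.2 ] sd [0.29 0.23 0.31]
12.18 bar in stand [ -4.25   0.83 213.52] force in stand [ 0.14 -0.85 -2.33] torque [0.078 0.217 0.008] tilt [-0.e+00  1.e-04 -1.e+00] w 9.2
```

apply_moves([
  {"tx": 0,"ty": 0,"tz": 0.0003,"rx": 0,"ry": 0,"rz": 0,"hand": 1},
  {"tx": 0,"ty": 0,"tz": 0.0003,"rx": 0,"ry": 0,"rz": 0,"hand": 1},
  {"tx": 0,"ty": 0,"tz": 0.0003,"rx": 0,"ry": 0,"rz": 0,"hand": 1},
  {"tx": 0,"ty": 0,"tz": 0.0003,"rx": 0,"ry": 0,"rz": 0,"hand": 1},
  {"tx": 0,"ty": 0,"tz": 0.0003,"rx": 0,"ry": 0,"rz": 0,"hand": 1},
  {"tx": 0,"ty": 0,"tz": 0.0003,"rx": 0,"ry": 0,"rz": 0,"hand": 1},
  {"tx": 0,"ty": 0,"tz": 0,"rx": 0,"ry": 0,"rz": 0,"hand": 1},
  {"tx": 0,"ty": 0,"tz": 0,"rx": 0,"ry": 0,"rz": 0,"hand": 1},
  {"tx": 0,"ty": 0,"tz": 0,"rx": 0,"ry": 0,"rz": 0,"hand": 1},
  {"tx": 0,"ty": 0,"tz": 0,"rx": 0,"ry": 0,"rz": 0,"hand": 1},
])

```text
clock: 13.02
tool_pos: [509.3, 17.9, 199.3]
ee_rot: [0.189, 1.563, -0.189]
contact_force: [-1.1, -0.0, -2.9]
grip_width: 9.2
```

```bash
python3 chk.py 6
```

```text
13.02 bar in stand [ -2.43   0.83 213.54] force in stand [-1.08 -0.29 -2.89] torque [ 0.031  0.173 -0.014] tilt [ 0.e+00  1.e-04 -1.e+00] w 9.2
F mean [-0.05 -0.01 -2.37] sd [0.43 0.4  0.45]
13.32 bar in stand [ -2.45   0.82 213.51] force in stand [ 0.15  0.15 -2.67] torque [0.035 0.24  0.042] tilt [-0.e+00  1.e-04 -1.e+00] w 9.0
```

apply_moves([
  {"tx": 0,"ty": 0,"tz": 0.0003,"rx": 0,"ry": 0,"rz": 0,"hand": 1},
  {"tx": 0,"ty": 0,"tz": 0.0003,"rx": 0,"ry": 0,"rz": 0,"hand": 1},
  {"tx": 0,"ty": 0,"tz": 0.0002,"rx": 0,"ry": 0,"rz": 0,"hand": 1},
  {"tx": 0,"ty": 0,"tz": 0.0002,"rx": 0,"ry": 0,"rz": 0,"hand": 1},
  {"tx": 0,"ty": 0,"tz": 0.0002,"rx": 0,"ry": 0,"rz": 0,"hand": 1},
  {"tx": 0,"ty": 0,"tz": 0,"rx": 0,"ry": 0,"rz": 0,"hand": 1},
  {"tx": 0,"ty": 0,"tz": 0,"rx": 0,"ry": 0,"rz": 0,"hand": 1},
  {"tx": 0,"ty": 0,"tz": 0,"rx": 0,"ry": 0,"rz": 0,"hand": 1},
  {"tx": 0,"ty": 0,"tz": 0,"rx": 0,"ry": 0,"rz": 0,"hand": 1},
  {"tx": 0,"ty": 0,"tz": 0,"rx": 0,"ry": 0,"rz": 0,"hand": 1},
])

```text
clock: 14.15
tool_pos: [510.4, 17.6, 199.3]
ee_rot: [0.189, 1.563, -0.189]
contact_force: [-1.1, 0.6, -2.9]
grip_width: 9.2
```

```bash
python3 chk.py 8
```

```text
14.15 bar in stand [ -1.27   0.81 213.5 ] force in stand [-1.18  0.38 -2.91] torque [ 0.058  0.352 -0.013] tilt [-1.e-04  1.e-04 -1.e+00] w 9.2
F mean [-0.87  0.04 -2.88] sd [0.36 0.41 0.54]
14.55 bar in stand [ -1.26   0.85 213.52] force in stand [-0.59  0.5  -3.65] torque [0.11  0.332 0.004] tilt [-0.e+00  1.e-04 -1.e+00] w 9.3
```

apply_moves([
  {"tx": 0,"ty": 0,"tz": 0.0002,"rx": 0,"ry": 0,"rz": 0,"hand": 1},
  {"tx": 0,"ty": 0,"tz": 0.0002,"rx": 0,"ry": 0,"rz": 0,"hand": 1},
  {"tx": 0,"ty": 0,"tz": 0,"rx": 0,"ry": 0,"rz": 0,"hand": 1},
  {"tx": 0,"ty": 0,"tz": 0,"rx": 0,"ry": 0,"rz": 0,"hand": 1},
  {"tx": 0,"ty": 0,"tz": 0,"rx": 0,"ry": 0,"rz": 0,"hand": 1},
  {"tx": 0,"ty": 0,"tz": 0,"rx": 0,"ry": 0,"rz": 0,"hand": 1},
  {"tx": 0,"ty": 0,"tz": 0,"rx": 0,"ry": 0,"rz": 0,"hand": 1},
  {"tx": 0,"ty": 0,"tz": 0,"rx": 0,"ry": 0,"rz": 0,"hand": 1},
  {"tx": 0,"ty": 0,"tz": 0,"rx": 0,"ry": 0,"rz": 0,"hand": 1},
  {"tx": 0,"ty": 0,"tz": 0,"rx": 0,"ry": 0,"rz": 0,"hand": 1},
])

```text
clock: 15.38
tool_pos: [510.8, 17.5, 199.3]
ee_rot: [0.189, 1.563, -0.189]
contact_force: [-2.5, 1.4, -2.4]
grip_width: 9.0
```

```bash
python3 chk.py 10
```

```text
15.38 bar in stand [ -0.84   0.84 213.5 ] force in stand [-2.79  0.75 -2.4 ] torque [ 0.147  0.65  -0.009] tilt [-0.e+00  2.e-04 -1.e+00] w 9.0
F mean [-2.11  0.01 -2.67] sd [0.68 0.42 0.44]
15.88 bar in stand [ -0.85   0.84 213.51] force in stand [-2.72  0.19 -2.61] torque [0.127 0.582 0.048] tilt [-0.e+00  1.e-04 -1.e+00] w 9.6
```

It has rested at its stop under a steady push of about 2 N for more than a second, below the 3–6 N the gate needs. Now I press through.

apply_moves([
  {"tx": 0,"ty": 0,"tz": 0.001,"rx": 0,"ry": 0,"rz": 0,"hand": 1},
  {"tx": 0,"ty": 0,"tz": 0.0015,"rx": 0,"ry": 0,"rz": 0,"hand": 1},
  {"tx": 0,"ty": 0,"tz": 0.0015,"rx": 0,"ry": 0,"rz": 0,"hand": 1},
  {"tx": 0,"ty": 0,"tz": 0.0015,"rx": 0,"ry": 0,"rz": 0,"hand": 1},
  {"tx": 0,"ty": 0,"tz": 0.0015,"rx": 0,"ry": 0,"rz": 0,"hand": 1},
  {"tx": 0,"ty": 0,"tz": 0.0015,"rx": 0,"ry": 0,"rz": 0,"hand": 1},
  {"tx": 0,"ty": 0,"tz": 0.0015,"rx": 0,"ry": 0,"rz": 0,"hand": 1},
  {"tx": 0,"ty": 0,"tz": 0.0015,"rx": 0,"ry": 0,"rz": 0,"hand": 1},
  {"tx": 0,"ty": 0,"tz": 0.0015,"rx": 0,"ry": 0,"rz": 0,"hand": 1},
  {"tx": 0,"ty": 0,"tz": 0.0015,"rx": 0,"ry": 0,"rz": 0,"hand": 1},
])

```text
clock: 16.72
tool_pos: [525.0, 14.0, 199.3]
ee_rot: [0.189, 1.563, -0.189]
contact_force: [-4.9, 1.5, -2.0]
grip_width: 9.1
```

```bash
python3 chk.py 5
```

```text
16.72 bar in stand [ 13.75   0.85 213.44] force in stand [-5.14  0.24 -2.02] torque [ 0.23   0.893 -0.002] tilt [-2.e-04  2.e-04 -1.e+00] w 9.1
F mean [-4.93 -0.32 -2.48] sd [0.63 0.51 0.91]
16.97 bar in stand [ 13.57   0.86 213.4 ] force in stand [-4.12 -0.89 -3.45] torque [ 0.24   0.95  -0.018] tilt [-3.e-04  1.e-04 -1.e+00] w 9.1
```

apply_moves([
  {"tx": 0,"ty": 0,"tz": 0.0015,"rx": 0,"ry": 0,"rz": 0,"hand": 1},
  {"tx": 0,"ty": 0,"tz": 0.0015,"rx": 0,"ry": 0,"rz": 0,"hand": 1},
  {"tx": 0,"ty": 0,"tz": 0.0015,"rx": 0,"ry": 0,"rz": 0,"hand": 1},
  {"tx": 0,"ty": 0,"tz": 0.0015,"rx": 0,"ry": 0,"rz": 0,"hand": 1},
  {"tx": 0,"ty": 0,"tz": 0.0015,"rx": 0,"ry": 0,"rz": 0,"hand": 1},
  {"tx": 0,"ty": 0,"tz": 0.0015,"rx": 0,"ry": 0,"rz": 0,"hand": 1},
  {"tx": 0,"ty": 0,"tz": 0.0015,"rx": 0,"ry": 0,"rz": 0,"hand": 1},
  {"tx": 0,"ty": 0,"tz": 0.0015,"rx": 0,"ry": 0,"rz": 0,"hand": 1},
  {"tx": 0,"ty": 0,"tz": 0,"rx": 0,"ry": 0,"rz": 0,"hand": 1},
  {"tx": 0,"ty": 0,"tz": 0,"rx": 0,"ry": 0,"rz": 0,"hand": 1},
])

```text
clock: 17.8
tool_pos: [537.0, 11.0, 199.5]
ee_rot: [0.189, 1.561, -0.189]
contact_force: [0.1, -0.6, -1.9]
grip_width: 9.1
```

```bash
python3 chk.py 6 h2
```

```text
17.8 bar in stand [ 26.13   0.86 213.79] force in stand [ 0.25 -0.54 -1.94] torque [ 0.047  0.221 -0.026] tilt [ 1.e-03 -1.e-04 -1.e+00] w 9.1
F mean [-0.05  0.25 -2.6 ] sd [0.54 0.13 0.64]
18.1 bar in stand [ 25.77   0.9  213.74] force in stand [-0.06  0.24 -2.81] torque [ 0.088  0.165 -0.035] tilt [ 5.e-04  0.e+00 -1.e+00] w 9.5
```

View pics/h2.png

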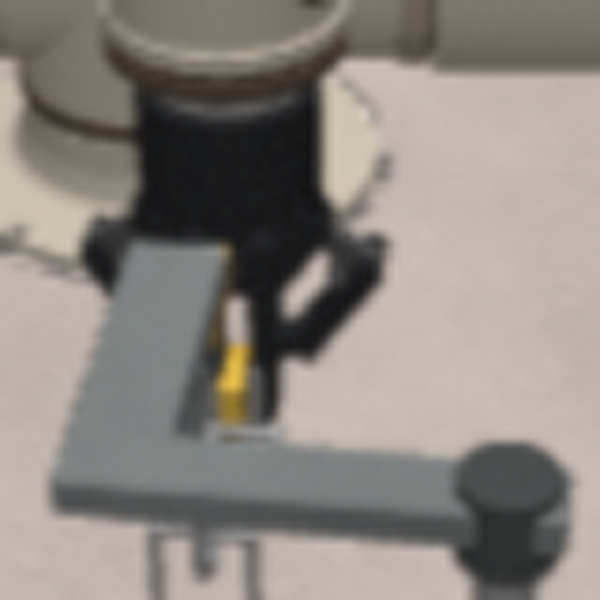

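The push force has dropped to zero. The picture shows the bar, at (150–255, 535), inside the hook and above its bend at (205,575). Now I lower.

apply_moves([
  {"tx": 0.001,"ty": 0,"tz": 0,"rx": 0,"ry": 0,"rz": 0,"hand": 1},
  {"tx": 0.0015,"ty": 0,"tz": 0,"rx": 0,"ry": 0,"rz": 0,"hand": 1},
  {"tx": 0.0015,"ty": 0,"tz": 0,"rx": 0,"ry": 0,"rz": 0,"hand": 1},
  {"tx": 0.0015,"ty": 0,"tz": -0.0003,"rx": 0,"ry": 0,"rz": 0,"hand": 1},
  {"tx": 0.0015,"ty": 0,"tz": -0.0004,"rx": 0,"ry": 0,"rz": 0,"hand": 1},
  {"tx": 0.0015,"ty": 0,"tz": -0.0005,"rx": 0,"ry": 0,"rz": 0,"hand": 1},
  {"tx": 0.0015,"ty": 0,"tz": -0.0005,"rx": 0,"ry": 0,"rz": 0,"hand": 1},
  {"tx": 0.001,"ty": 0,"tz": -0.0005,"rx": 0,"ry": 0,"rz": 0,"hand": 1},
  {"tx": 0.001,"ty": 0,"tz": -0.0005,"rx": 0,"ry": 0,"rz": 0,"hand": 1},
  {"tx": 0,"ty": 0,"tz": 0,"rx": 0,"ry": 0,"rz": 0,"hand": 1},
])

```text
clock: 18.93
tool_pos: [533.8, 11.8, 187.1]
ee_rot: [0.189, 1.563, -0.189]
contact_force: [-0.0, -0.2, -2.2]
grip_width: 9.2
```

```bash
python3 chk.py 6
```

```text
18.93 bar in stand [ 22.81   0.9  201.31] force in stand [ 0.05 -0.22 -2.2 ] torque [ 0.016  0.213 -0.004] tilt [-3.e-04  1.e-04 -1.e+00] w 9.2
F mean [-0.16 -0.13 -2.68] sd [0.36 0.58 0.43]
19.23 bar in stand [ 23.02   0.88 201.6 ] force in stand [-0.56 -0.55 -2.19] torque [ 0.072  0.237 -0.015] tilt [ 1.e-04  1.e-04 -1.e+00] w 9.4
```

apply_moves([
  {"tx": 0.0005,"ty": 0,"tz": -0.0004,"rx": 0,"ry": 0,"rz": 0,"hand": 1},
  {"tx": 0.0005,"ty": 0,"tz": -0.0004,"rx": 0,"ry": 0,"rz": 0,"hand": 1},
  {"tx": 0.0005,"ty": 0,"tz": -0.0004,"rx": 0,"ry": 0,"rz": 0,"hand": 1},
  {"tx": 0.0005,"ty": 0,"tz": -0.0004,"rx": 0,"ry": 0,"rz": 0,"hand": 1},
  {"tx": 0.0005,"ty": 0,"tz": -0.0004,"rx": 0,"ry": 0,"rz": 0,"hand": 1},
  {"tx": 0.0005,"ty": 0,"tz": -0.0003,"rx": 0,"ry": 0,"rz": 0,"hand": 1},
  {"tx": 0,"ty": 0,"tz": 0,"rx": 0,"ry": 0,"rz": 0,"hand": 1},
  {"tx": 0,"ty": 0,"tz": 0,"rx": 0,"ry": 0,"rz": 0,"hand": 1},
  {"tx": 0,"ty": 0,"tz": 0,"rx": 0,"ry": 0,"rz": 0,"hand": 1},
  {"tx": 0,"ty": 0,"tz": 0,"rx": 0,"ry": 0,"rz": 0,"hand": 1},
])

```text
clock: 20.07
tool_pos: [531.8, 12.3, 184.5]
ee_rot: [0.189, 1.562, -0.189]
contact_force: [0.2, -0.4, 2.7]
grip_width: 9.1
```

```bash
python3 chk.py 6
```

```text
20.07 bar in stand [ 20.81   0.91 198.79] force in stand [ 0.28 -0.39  2.67] torque [-0.063 -0.338  0.003] tilt [ 5.e-04  0.e+00 -1.e+00] w 9.1
F mean [0.57 0.13 3.96] sd [0.31 0.36 0.6 ]
20.37 bar in stand [ 20.75   0.87 198.63] force in stand [0.75 0.51 4.66] torque [-0.111 -0.463 -0.02 ] tilt [ 2.e-04  1.e-04 -1.e+00] w 9.5
```

apply_moves([
  {"tx": -0.0002,"ty": 0,"tz": 0,"rx": 0,"ry": 0,"rz": 0,"hand": 1},
  {"tx": -0.0002,"ty": 0,"tz": 0,"rx": 0,"ry": 0,"rz": 0,"hand": 1},
  {"tx": 0,"ty": 0,"tz": 0,"rx": 0,"ry": 0,"rz": 0,"hand": 1},
  {"tx": 0,"ty": 0,"tz": 0,"rx": 0,"ry": 0,"rz": 0,"hand": 1},
  {"tx": 0,"ty": 0,"tz": 0,"rx": 0,"ry": 0,"rz": 0,"hand": 1},
  {"tx": 0,"ty": 0,"tz": 0,"rx": 0,"ry": 0,"rz": 0,"hand": 1},
  {"tx": 0,"ty": 0,"tz": 0,"rx": 0,"ry": 0,"rz": 0,"hand": 1},
  {"tx": 0,"ty": 0,"tz": 0,"rx": 0,"ry": 0,"rz": 0,"hand": 1},
  {"tx": 0,"ty": 0,"tz": 0,"rx": 0,"ry": 0,"rz": 0,"hand": 1},
  {"tx": 0,"ty": 0,"tz": 0,"rx": 0,"ry": 0,"rz": 0,"hand": 1},
])

```text
clock: 21.2
tool_pos: [531.6, 12.3, 184.7]
ee_rot: [0.189, 1.563, -0.189]
contact_force: [0.5, -0.1, 2.0]
grip_width: 9.3
```

```bash
python3 chk.py 6 h3
```

```text
21.2 bar in stand [ 20.64   0.85 198.89] force in stand [0.54 0.02 2.  ] torque [-0.066 -0.256  0.007] tilt [-1.e-04  1.e-04 -1.e+00] w 9.3
F mean [0.29 0.03 2.5 ] sd [0.38 0.39 0.41]
21.5 bar in stand [ 20.64   0.85 198.86] force in stand [0.08 0.15 2.  ] torque [-0.065 -0.206 -0.03 ] tilt [-1.e-04  1.e-04 -1.e+00] w 9.4
```

View pics/h3.png

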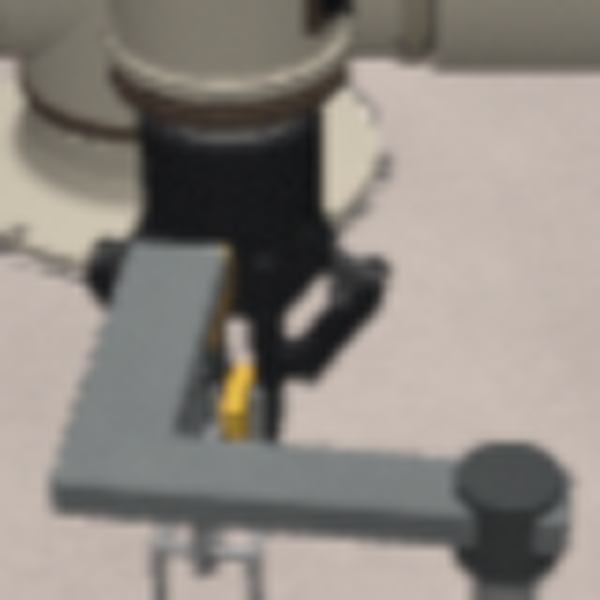

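apply_moves([
  {"tx": -0.0003,"ty": 0,"tz": 0,"rx": 0,"ry": 0,"rz": 0,"hand": 1},
  {"tx": -0.0002,"ty": 0,"tz": 0,"rx": 0,"ry": 0,"rz": 0,"hand": 1},
  {"tx": 0,"ty": 0,"tz": 0,"rx": 0,"ry": 0,"rz": 0,"hand": 1},
  {"tx": 0,"ty": 0,"tz": 0,"rx": 0,"ry": 0,"rz": 0,"hand": 1},
  {"tx": 0,"ty": 0,"tz": 0,"rx": 0,"ry": 0,"rz": 0,"hand": 1},
  {"tx": 0,"ty": 0,"tz": 0,"rx": 0,"ry": 0,"rz": 0,"hand": 1},
  {"tx": 0,"ty": 0,"tz": 0,"rx": 0,"ry": 0,"rz": 0,"hand": 0.82},
  {"tx": 0,"ty": 0,"tz": 0,"rx": 0,"ry": 0,"rz": 0,"hand": 0.8},
  {"tx": 0,"ty": 0,"tz": 0,"rx": 0,"ry": 0,"rz": 0,"hand": 0.79},
  {"tx": 0,"ty": 0,"tz": 0,"rx": 0,"ry": 0,"rz": 0,"hand": 0.78},
])

```text
clock: 22.33
tool_pos: [531.7, 12.4, 185.2]
ee_rot: [0.189, 1.563, -0.189]
contact_force: [-0.3, 0.4, -0.3]
grip_width: 9.3
```

```bash
python3 chk.py 6
```

```text
22.33 bar in stand [ 20.63   0.89 199.35] force in stand [-0.38  0.3  -0.27] torque [0.017 0.042 0.001] tilt [-2.e-04  1.e-04 -1.e+00] w 9.3
F mean [ 0.27  0.   -0.4 ] sd [0.33 0.53 0.46]
22.63 bar in stand [ 20.62   0.89 199.36] force in stand [ 0.12  1.03 -1.2 ] torque [ 0.05   0.051 -0.076] tilt [-1.e-04  1.e-04 -1.e+00] w 9.5
```

Now a slow release.

apply_moves([
  {"tx": 0,"ty": 0,"tz": 0,"rx": 0,"ry": 0,"rz": 0,"hand": 0.77},
  {"tx": 0,"ty": 0,"tz": 0,"rx": 0,"ry": 0,"rz": 0,"hand": 0.76},
  {"tx": 0,"ty": 0,"tz": 0,"rx": 0,"ry": 0,"rz": 0,"hand": 0.75},
  {"tx": 0,"ty": 0,"tz": 0,"rx": 0,"ry": 0,"rz": 0,"hand": 0.74},
  {"tx": 0,"ty": 0,"tz": 0,"rx": 0,"ry": 0,"rz": 0,"hand": 0.72},
  {"tx": 0,"ty": 0,"tz": 0,"rx": 0,"ry": 0,"rz": 0,"hand": 0.7},
  {"tx": 0,"ty": 0,"tz": 0,"rx": 0,"ry": 0,"rz": 0,"hand": 0.66},
  {"tx": 0,"ty": 0,"tz": 0,"rx": 0,"ry": 0,"rz": 0,"hand": 0.62},
  {"tx": 0,"ty": 0,"tz": 0,"rx": 0,"ry": 0,"rz": 0,"hand": 0.58},
  {"tx": 0,"ty": 0,"tz": 0,"rx": 0,"ry": 0,"rz": 0,"hand": 0.54},
])

```text
clock: 23.47
tool_pos: [531.7, 12.4, 185.2]
ee_rot: [0.189, 1.563, -0.189]
contact_force: [0.5, -0.3, 0.3]
grip_width: 19.4
```

Run:
```python
from util import *
from rig import *
where(arm.state())
w=grab_frame("wrist");a=grab_frame("scene");where(arm.state())
cr=lambda i,x,y,W,H,k:cv2.resize(i[y:y+H,x:x+W],None,fx=k,fy=k,interpolation=cv2.INTER_CUBIC)
cv2.imwrite("pics/w5.png",np.hstack([cr(w,156,184,200,200,2),cr(a,210,150,80,80,5)]))
```

```text
23.47 bar in stand [ 20.65   0.89 199.41] force in stand [ 0.54 -0.12  0.32] torque [0.058 0.014 0.002] tilt [-0.e+00  1.e-04 -1.e+00] w 19.4
23.57 bar in stand [ 20.67   0.88 199.41] force in stand [-0.13 -0.18  0.66] torque [ 0.014 -0.017  0.026] tilt [-0.e+00  1.e-04 -1.e+00] w 19.5
```

View pics/w5.png

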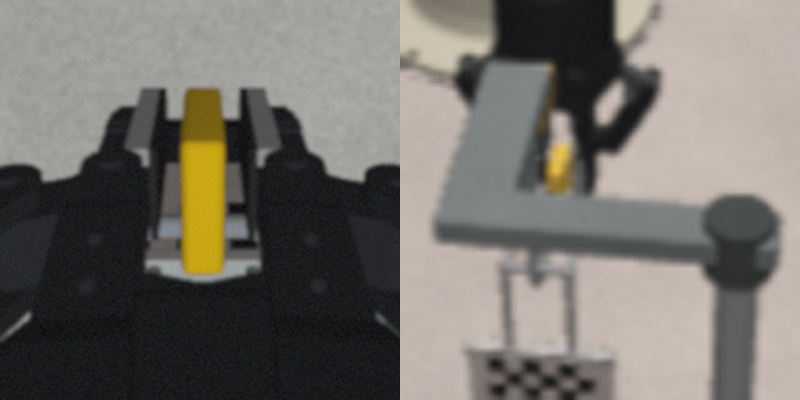

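The tab, at wrist-crop (182–223, 90–270), is free with a clear gap on each side, and the carrier hangs in the hook. Opening a bit further and retreating upward, then back.

apply_moves([
  {"tx": 0,"ty": 0,"tz": 0,"rx": 0,"ry": 0,"rz": 0,"hand": 0.45},
  {"tx": 0,"ty": 0,"tz": 0,"rx": 0,"ry": 0,"rz": 0,"hand": 0.35},
  {"tx": 0,"ty": 0,"tz": 0,"rx": 0,"ry": 0,"rz": 0,"hand": 0.25},
  {"tx": 0,"ty": 0,"tz": 0,"rx": 0,"ry": 0,"rz": 0,"hand": 0.2},
  {"tx": -0.003,"ty": 0,"tz": 0,"rx": 0,"ry": 0,"rz": 0,"hand": 0.2},
  {"tx": -0.005,"ty": 0,"tz": 0,"rx": 0,"ry": 0,"rz": 0,"hand": 0.2},
  {"tx": -0.008,"ty": 0,"tz": 0,"rx": 0,"ry": 0,"rz": 0,"hand": 0.2},
  {"tx": -0.01,"ty": 0,"tz": 0,"rx": 0,"ry": 0,"rz": 0,"hand": 0.2},
  {"tx": -0.012,"ty": 0,"tz": 0,"rx": 0,"ry": 0,"rz": 0,"hand": 0.2},
  {"tx": -0.012,"ty": 0,"tz": 0,"rx": 0,"ry": 0,"rz": 0,"hand": 0.2},
])

```text
clock: 24.4
tool_pos: [531.8, 12.3, 236.9]
ee_rot: [0.189, 1.562, -0.189]
contact_force: [0.8, -1.1, -1.1]
grip_width: 34.3
```

apply_moves([
  {"tx": -0.012,"ty": 0,"tz": -0.003,"rx": 0,"ry": 0,"rz": 0,"hand": 0.2},
  {"tx": -0.005,"ty": 0,"tz": -0.01,"rx": 0,"ry": 0,"rz": 0,"hand": 0.2},
  {"tx": 0,"ty": 0,"tz": -0.015,"rx": 0,"ry": 0,"rz": 0,"hand": 0.2},
  {"tx": 0,"ty": 0,"tz": -0.02,"rx": 0,"ry": 0,"rz": 0,"hand": 0.2},
  {"tx": 0,"ty": 0,"tz": -0.02,"rx": 0,"ry": 0,"rz": 0,"hand": 0.2},
  {"tx": 0,"ty": 0,"tz": -0.02,"rx": 0,"ry": 0,"rz": 0,"hand": 0.2},
  {"tx": 0,"ty": 0,"tz": -0.015,"rx": 0,"ry": 0,"rz": 0,"hand": 0.2},
  {"tx": 0,"ty": 0,"tz": -0.01,"rx": 0,"ry": 0,"rz": 0,"hand": 0.2},
  {"tx": 0,"ty": 0,"tz": 0,"rx": 0,"ry": 0,"rz": 0,"hand": 0.2},
  {"tx": 0,"ty": 0,"tz": 0,"rx": 0,"ry": 0,"rz": 0,"hand": 0.2},
])

```text
clock: 25.23
tool_pos: [421.9, 39.4, 252.7]
ee_rot: [0.189, 1.561, -0.189]
contact_force: [-0.2, -0.6, 0.4]
grip_width: 34.4
```

apply_moves([
  {"tx": 0,"ty": 0,"tz": 0,"rx": 0,"ry": 0,"rz": 0,"hand": 0.2},
  {"tx": 0,"ty": 0,"tz": 0,"rx": 0,"ry": 0,"rz": 0,"hand": 0.2},
  {"tx": 0,"ty": 0,"tz": 0,"rx": 0,"ry": 0,"rz": 0,"hand": 0.2},
  {"tx": 0,"ty": 0,"tz": 0,"rx": 0,"ry": 0,"rz": 0,"hand": 0.2},
  {"tx": 0,"ty": 0,"tz": 0,"rx": 0,"ry": 0,"rz": 0,"hand": 0.2},
  {"tx": 0,"ty": 0,"tz": 0,"rx": 0,"ry": 0,"rz": 0,"hand": 0.2},
  {"tx": 0,"ty": 0,"tz": 0,"rx": 0,"ry": 0,"rz": 0,"hand": 0.2},
  {"tx": 0,"ty": 0,"tz": 0,"rx": 0,"ry": 0,"rz": 0,"hand": 0.2},
  {"tx": 0,"ty": 0,"tz": 0,"rx": 0,"ry": 0,"rz": 0,"hand": 0.2},
  {"tx": 0,"ty": 0,"tz": 0,"rx": 0,"ry": 0,"rz": 0,"hand": 0.2},
])

```text
clock: 26.07
tool_pos: [422.0, 39.3, 252.2]
ee_rot: [0.189, 1.563, -0.189]
contact_force: [0.8, 0.1, 0.8]
grip_width: 34.4
```

Run:
```python
from util import *
from rig import *
a=grab_frame("scene")
for _ in range(4): grab_frame("wrist")
a2=grab_frame("scene")
for _ in range(7): grab_frame("wrist")
a3=grab_frame("scene"); b=grab_frame("top")
print(arm.state()["clock"], [float(cv2.absdiff(x,a3)[130:260,200:300].astype(float).mean().round(2)) for x in(a,a2)])
cr=lambda i,x,y,W,H,k:cv2.resize(i[y:y+H,x:x+W],None,fx=k,fy=k,interpolation=cv2.INTER_CUBIC)
cv2.imwrite("pics/w6.png",np.vstack([np.hstack([cr(a,210,150,80,60,5),cr(a3,210,150,80,60,5)]),np.hstack([cr(b,230,150,80,60,5),cr(a3,60,120,320,180,1.25)[:225].repeat(1,0) if 0 else cv2.resize(a3,(400,300))])]))
```

```text
26.8167 [1.32, 1.27]
```

View pics/w6.png

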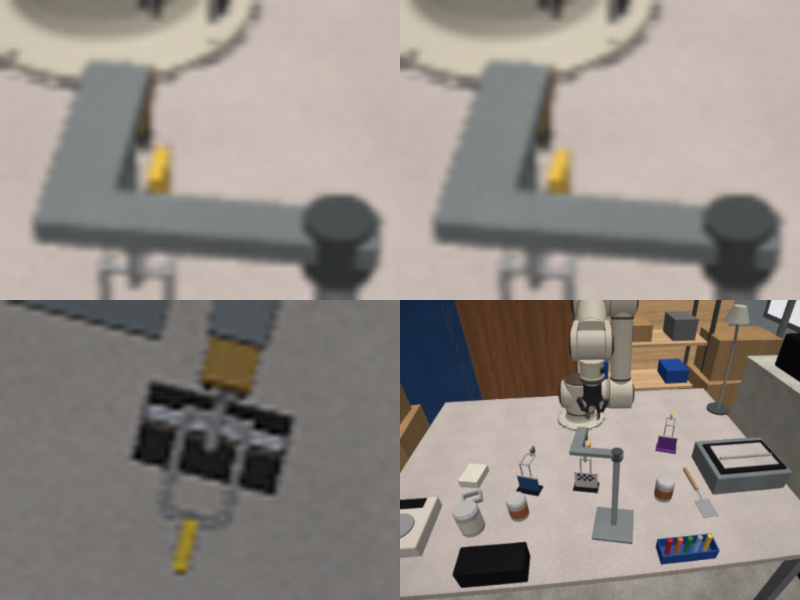

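The carrier hangs in the hook: bar across the bend at top-crop (212,430), tab at (185,545). The spare and the cans stand where they were. There is a slight residual sway, so I'll let it settle and check it numerically.

apply_moves([
  {"tx": 0,"ty": 0,"tz": 0,"rx": 0,"ry": 0,"rz": 0,"hand": 0.2},
  {"tx": 0,"ty": 0,"tz": 0,"rx": 0,"ry": 0,"rz": 0,"hand": 0.2},
  {"tx": 0,"ty": 0,"tz": 0,"rx": 0,"ry": 0,"rz": 0,"hand": 0.2},
  {"tx": 0,"ty": 0,"tz": 0,"rx": 0,"ry": 0,"rz": 0,"hand": 0.2},
  {"tx": 0,"ty": 0,"tz": 0,"rx": 0,"ry": 0,"rz": 0,"hand": 0.2},
  {"tx": 0,"ty": 0,"tz": 0,"rx": 0,"ry": 0,"rz": 0,"hand": 0.2},
  {"tx": 0,"ty": 0,"tz": 0,"rx": 0,"ry": 0,"rz": 0,"hand": 0.2},
  {"tx": 0,"ty": 0,"tz": 0,"rx": 0,"ry": 0,"rz": 0,"hand": 0.2},
  {"tx": 0,"ty": 0,"tz": 0,"rx": 0,"ry": 0,"rz": 0,"hand": 0.2},
  {"tx": 0,"ty": 0,"tz": 0,"rx": 0,"ry": 0,"rz": 0,"hand": 0.2},
])

```text
clock: 27.65
tool_pos: [421.9, 39.3, 252.2]
ee_rot: [0.189, 1.563, -0.189]
contact_force: [-0.5, 0.3, -0.9]
grip_width: 33.9
```

apply_moves([
  {"tx": 0,"ty": 0,"tz": 0,"rx": 0,"ry": 0,"rz": 0,"hand": 0.2},
  {"tx": 0,"ty": 0,"tz": 0,"rx": 0,"ry": 0,"rz": 0,"hand": 0.2},
  {"tx": 0,"ty": 0,"tz": 0,"rx": 0,"ry": 0,"rz": 0,"hand": 0.2},
  {"tx": 0,"ty": 0,"tz": 0,"rx": 0,"ry": 0,"rz": 0,"hand": 0.2},
  {"tx": 0,"ty": 0,"tz": 0,"rx": 0,"ry": 0,"rz": 0,"hand": 0.2},
  {"tx": 0,"ty": 0,"tz": 0,"rx": 0,"ry": 0,"rz": 0,"hand": 0.2},
  {"tx": 0,"ty": 0,"tz": 0,"rx": 0,"ry": 0,"rz": 0,"hand": 0.2},
  {"tx": 0,"ty": 0,"tz": 0,"rx": 0,"ry": 0,"rz": 0,"hand": 0.2},
  {"tx": 0,"ty": 0,"tz": 0,"rx": 0,"ry": 0,"rz": 0,"hand": 0.2},
  {"tx": 0,"ty": 0,"tz": 0,"rx": 0,"ry": 0,"rz": 0,"hand": 0.2},
])

```text
clock: 28.48
tool_pos: [422.0, 39.3, 252.2]
ee_rot: [0.189, 1.562, -0.189]
contact_force: [0.9, 0.4, -0.4]
grip_width: 34.2
```

```bash
cat > sway.py <<'E'
from util import *
from rig import *
T=[]
for _ in range(24):
    a=grab_frame("scene")[150:200,225:260].astype(int)
    k=np.clip(a[...,2]-a[...,0]-70,0,None).astype(float); ys,xs=np.indices(k.shape)
    T.append([(k*xs).sum()/k.sum(),(k*ys).sum()/k.sum()])
T=np.array(T);print(arm.state()["clock"],"col",T[:,0].round(2).tolist(),"row",T[:,1].round(2).tolist())
E
python3 sway.py
```

```text
29.6833 col [16.27, 16.28, 16.27, 16.27, 16.27, 16.28, 16.28, 16.28, 16.28, 16.28, 16.28, 16.27, 16.27, 16.27, 16.27, 16.27, 16.27, 16.27, 16.27, 16.26, 16.27, 16.26, 16.27, 16.28] row [33.21, 33.12, 33.11, 33.05, 33.04, 33.03, 33.0, 33.03, 33.03, 33.01, 33.02, 33.04, 33.05, 33.1, 33.12, 33.22, 33.25, 33.27, 33.22, 33.15, 33.11, 33.05, 33.04, 33.03]
```

```bash
python3 -c "
from rig import job_done,arm
print(job_done(),arm.state()['clock'])"
```

```text
the job is handed in; nothing more can be done
the job is handed in; nothing more can be done
```

The carrier with the yellow tab hangs in the snap hook. I handed the job in at about 30 s of the 67 s allowed. I never saw the gate itself shut; that rests on force and position readings.

**What I did**
- I gripped the tab from above and carried the carrier over upright.
- With the bar, I pushed the hook back at 6 mm/s or less until it met its stop. I held it there for over 1 s at about 2 N, below the 3–6 N the gate needs to open.
- I pressed the bar on through at about 5 N, lowered it until it seated, took the load off the gripper, opened slowly and backed away.

**Last checks**
- **Seating:** the bar settled at x = 20.6 mm in the stand's frame, and I expected 20.3. Its height was about 199 mm against 197, within measuring error.
- **Stillness:** over 1.2 s the tab moved only about 0.25 pixel peak to peak, less than 1 mm.
- **Surroundings:** the spare and the cans looked unmoved, and the robot touches nothing.
- **Gate:** the nose and arm hide it in both fixed camera views. I take it as shut because the push force fell to zero as the bar went in, and a bar lying on the saddle clears the gate's swing. The force fell before I lowered the bar, a little earlier than I expected.

I viewed 12 pictures, two over the budget of 10. The first three move calls were refused because keys were missing, so the arm did not move on them.

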